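Gauge the breeding caves and sort out the narrow one

TASK

Two ceramic breeding caves stand on cork mats and one of them has a throat too narrow for the fish. Take the plug gauge from its stand and try it in both, pressing it lightly but definitely down until it stops, never as hard as 25 N; leave the gauge let go in the cave that takes it right down to its collar, that cave staying upright where it stands, and set the other cave gently upright in the shallow grey tray. Move nothing else on the ledge out of its place.

Things in the scene. Friction and masses are not known exactly. Their poses are not given: they have to be found in the camera images.
- gauge_grip (a point): centre of the square grey handle of the plug gauge, 22 x 22 x 55 mm tall, faces square to this x and y, z up. Below it a steel collar (30 mm across, 5 mm thick, underside 32.5 mm below this point) and an 18 mm pin 40 mm long, its tip 72.5 mm below this point. About 0.1 kg, loose; it hangs upright by its collar in the hole of the stand.
- gauge_tip (a point): centre of the flat end of the gauge's pin (14 mm across, tapering out to the full 18 mm over the first 5 mm), 72.5 mm below the handle's centre; z points up the pin. Pin and collar are sprung: a push over 1.6 N slides them up into the handle by 1 mm per 0.8 N, 7 mm at most (7.2 N); beyond that the gauge is rigid.
- mat_right: fixed cork mat nearer the gauge stand, 90 x 90 mm, 4 mm thick, origin at the centre of its underside, z up. A cave stands upright on it, its axis up to 3 mm off the mat's centre in x and in y (the cave's own pose is not measured). Cave: loose tube of unglazed grey ceramic, 48 mm across, 60 mm tall (rim 64 mm above the ledge), about 0.2 kg, closed foot 54 mm wide, 6 mm thick.
- mat_left: fixed cork mat nearer the tray, like the other and with the other cave on it likewise. Each cave has a 20 mm bore down its axis from the open top. In one it stays 20 mm wide for 54 mm down; in the other it narrows to 10 mm at 24 mm below the rim. Which cave stands on which mat is not told and changes; only the gauge shows it.
- stand: fixed black plastic gauge stand, a block 70 x 70 mm and 48 mm tall with a 24 mm hole through its middle; origin at the centre of its underside
- tray: fixed shallow grey plastic tray, 150 x 150 mm outside and 25 mm tall, walls and floor 4 mm; origin at the centre of its underside, x and y along its sides
- jar: bystander: small orange twist-cap jar, 48 mm across, 60 mm tall; origin under its centre
- vial: bystander: small amber test bottle, 24 mm across, 55 mm tall; origin under its centre
- arch: bystander: big grey ceramic arch cave, 90 x 110 x 75 mm; origin under its centre
- feeding_tube: bystander: clear acrylic feeding tube, 20 mm across, 280 mm long, lying along its own x in two black feet (26 mm tall); origin under its middle
- scraper: bystander: black magnetic glass scraper, 70 x 45 x 45 mm; origin under its centre
- cup: bystander: white plastic feed cup, 60 mm across, 60 mm tall; origin under its centre
Things that resemble listed ones, but are neither listed nor needed, are in the scene too. Several things look just like the tray: the one meant starts farthest from the robot's base.

How it is judged:
By the outcome, as a careful person would: the job done as asked, in the order asked, and still so for the second after the job is handed in, with the robot touching nothing.
It also fails if it takes over 72 s, if anything falls off the work surface, if the arm or the gripper's body presses on something with over 40 N, if the wrist force passes 120 N, or if a joint passes its speed limit or range.

ROBOT

A 6-joint arm with a two-finger parallel gripper is mounted at the origin on the work surface. World frame = base frame: x ahead of the robot, y to its left, z up, the work surface at z = 0. Lengths are in m, angles in rad, forces in N, time in s.
With the tool pointing down it reaches from about 0.375 to 0.925 m from the base axis. Payload 5.7 kg.
Tool frame: the origin (TCP) lies between the finger pads; the fingertips stand 14 mm ahead of it and the grasp point (between the pads) lies 5 mm behind it; x points along the fingers, z is the direction in which the jaws open and shut, and the axes are right-handed (so a half turn about x gives the same grasp; the last joint's range is limited). The gripper opens to 88 mm and grips with 3 to 60 N. Pads are 20 mm wide; open, the fingers measure 115 mm over their backs; the gripper's body (75 mm by 178 mm) begins 61 mm behind the grasp point.
Start: joints at [1.1, 0.359, 1.51, -0, 1.272, -0.115], TCP at [0.209, 0.562, 0.237] pointing down, gripper open.
Joint ranges: [-2.97, 2.97], [-1.01, 2.36], [0.21, 2.38], [-0.96, 4.11], [0.2, 2.71], [-2.98, 2.98]. Speed limits (rad/s): [2.39, 2.39, 3.14, 3.14, 3.14, 3.14].

INTERFACE

Orientations are given as a rotation vector (axis times angle).
In Python, from workcell import state, viewer, r gives the robot as it stands. The module is installed in compiled form; this text tells all that it offers.
- The arm moves only by the tool apply_moves, never from a script. Its argument "targets" is a list of rows, each a list of 3 entries, a list of its own where there are three numbers: the turn, a rotation vector about the tool's x, y, z in rad, then the shift along the tool's x, y, z in m, then the closure, from 0 (fully open) to 1 (shut). In form: [[[wx, wy, wz], [tx, ty, tz], hand], ...]. A call has 1 to 12 rows; each row shifts and turns the commanded pose from where the row before left it, along the tool's axes as they then stand; what a row does not reach is not made up. A row lasts 1/10 s, in which the tool goes at most 50 mm and 8.59 degrees, less where a joint would pass 70% of its speed; a pose out of reach is approached as far as the arm can. A call with a gripper value outside its range is refused whole. The fingers move at their own pace and stop on an object; the grip force is fixed at half the most. Time passes only in rows, so rows that do not move let the fingers close. It gives the time, the measured TCP pose, the force and the opening at its end, in the units of the state.
- state(): the state, without advancing time (a new reading comes with each control period).
- viewer.capture(name): name is "scene" or "top" or "wrist"; returns a dict with "image" (480x640x3 uint8, red, green, blue), "intrinsics" (3x3 intrinsics, pixels), "dist_coeffs" ([k1, k2, p1, p2, k3] as OpenCV has them; the pictures are not rectified), "eye" and "attitude" of the camera in the world. Camera axes: x right, y down, z forward; pixel columns grow to the right and rows downward; lengths in m; the calibration is good to about 2 mm. A picture is of the moment at which its call begins. There is no depth.
- r.finish_job(): hands the job in, once; it reports no verdict.
The state is a dict: "time_s": time; "joint_positions": joint angles; "qd": joint speeds; "joint_torque": joint torques, N m; "tcp_pos": TCP position; "tool_rot": TCP orientation; "force": force on the tool from outside, world axes, zero at the start; "moment": the same for the moment, N m; "opening": opening from 0.0 (shut) to 1.0 (fully open).
Only numpy, scipy, OpenCV 4.12 (cv2) and the standard library are available. Lean on these libraries where they do the work, as an engineer would, in place of code of your own. Each camera call takes 0.05 s, during which the arm holds its last target.

## Working session

There is one attempt and no reset: what is moved stays moved. The work goes in short steps, Python scripts to look and compute and a tool call to move; the robot and the scene stay as the last step left them, time stands still between calls to the robot, and variables do not carry over. Pictures are saved under pics/ and viewed, and the job is handed in when it is done.

Besides the shell and the picture viewer there is one more tool, called after "Request:" as name([rows], argument=value, ...), one row to a line, values as JSON. apply_moves: Moves the arm, as the interface text tells. Its arguments: {"type":"object","properties":{"targets":{"type":"array"}},"required":["targets"]}

```bash
mkdir -p pics
cat > h.py <<'E'
import numpy as np, cv2, pickle
from workcell import state, viewer, r
def cap(n,save):
    c=viewer.capture(n); cv2.imwrite(f'pics/{save}.png',cv2.cvtColor(c['image'],cv2.COLOR_RGB2BGR)); pickle.dump(c,open(f'pics/{save}.pkl','wb')); return c
E
python3 - <<'E'
from h import *
print(state())
for n in ['scene','top','wrist']:
    c=cap(n,n+'0'); print(n,c['eye'],c['attitude'],c['intrinsics'],c['dist_coeffs'])
E
```

```text
{'time_s': 0.0, 'joint_positions': array([ 1.09992566e+00,  3.59482047e-01,  1.51145489e+00,  1.28425140e-05,
        1.27247749e+00, -1.15079888e-01]), 'qd': array([-1.02669700e-03, -1.88374838e-03,  1.15043377e-03, -9.84639517e-05,
       -1.38222881e-03,  4.88532140e-04]), 'joint_torque': array([ 7.22519098e-05, -5.15359426e+01, -2.70726871e+01,  6.73753931e-02,
        3.54405621e-02, -1.38422029e-04]), 'tcp_pos': array([0.20868326, 0.56182206, 0.23581469]), 'tool_rot': array([-0.94416186,  1.35842534,  0.94275622]), 'force': array([ 1.36587592, -0.59218102, -0.30226424]), 'moment': array([0.01781078, 0.00244359, 0.03515097]), 'opening': 0.9970542267755488}
scene [ 1.33235255 -0.4048569   0.78321595] [-1.96348436 -1.26030213  0.62538295] [[473.39297635   0.         316.737205  ]
 [  0.         473.39297635 233.03006743]
 [  0.           0.           1.        ]] [-0.00027142  0.          0.          0.          0.        ]
top [ 0.40533782 -0.06427259  1.19205282] [-2.16550592  2.16941356 -0.07003859] [[442.98322522   0.         320.14269658]
 [  0.         442.98322522 237.45572371]
 [  0.           0.           1.        ]] [-0.01672941  0.          0.          0.          0.        ]
wrist [0.13181496 0.59068125 0.38356152] [2.3664744  1.64551119 0.24689894] [[367.35978515   0.         320.8163952 ]
 [  0.         367.35978515 242.20117282]
 [  0.           0.           1.        ]] [-0.01634534  0.          0.          0.          0.        ]
```

View pics/top0.png

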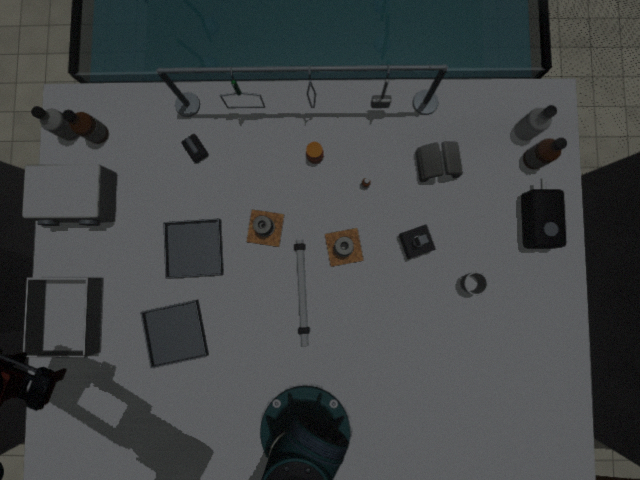

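View pics/scene0.png

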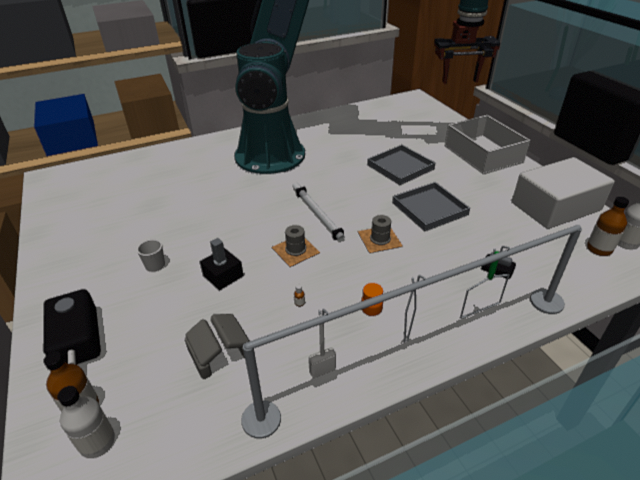

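View pics/wrist0.png

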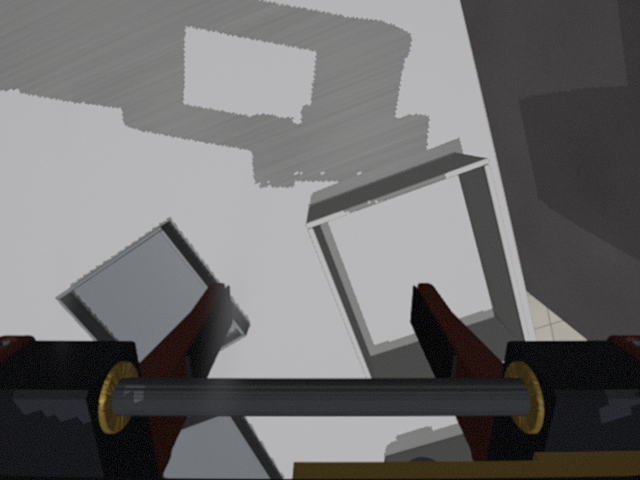

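The tray candidates are the one at top (193,248) and a lookalike at (175,333), plus an open white box at (62,315). The base is at about (305,430), so the (193,248) tray is the farther one and the one I want. The cork mats with caves are at (265,227) and (344,247). The stand with the gauge is at (417,241).

```bash
cat >> h.py <<'E'
from scipy.spatial.transform import Rotation as Ro
from scipy.optimize import least_squares
def load(s): return pickle.load(open(f'pics/{s}.pkl','rb'))
def ray(c,uv):
    uv=np.asarray(uv,float).reshape(-1,1,2)
    n=cv2.undistortPoints(uv,np.array(c['intrinsics']),np.array(c['dist_coeffs'])).reshape(-1,2)
    d=np.c_[n,np.ones(len(n))]@Ro.from_rotvec(c['attitude']).as_matrix().T
    return np.array(c['eye']),d/np.linalg.norm(d,axis=1)[:,None]
def onz(c,uv,z):
    e,d=ray(c,uv); return e+d*((z-e[2])/d[:,2])[:,None]
def tri(cs,uvs):
    A=np.zeros((3,3));b=np.zeros(3);L=[]
    for c,uv in zip(cs,uvs):
        e,d=ray(c,uv);d=d[0];P=np.eye(3)-np.outer(d,d);A+=P;b+=P@e;L.append((P,e))
    x=np.linalg.solve(A,b); return x,[round(float(np.linalg.norm(P@(x-e))),4) for P,e in L]
def proj(c,X):
    R=Ro.from_rotvec(c['attitude']).as_matrix();X=np.atleast_2d(np.asarray(X,float))
    rv=cv2.Rodrigues(R.T)[0];t=-R.T@np.array(c['eye'])
    return cv2.projectPoints(X,rv,t,np.array(c['intrinsics']),np.array(c['dist_coeffs']))[0].reshape(-1,2)
def crop(s,x0,y0,w,h,k,out,gain=1.0):
    i=cv2.imread(f'pics/{s}.png')[y0:y0+h,x0:x0+w]; i=np.clip(i*gain,0,255).astype('uint8')
    cv2.imwrite(f'pics/{out}.png',cv2.resize(i,None,fx=k,fy=k,interpolation=cv2.INTER_CUBIC))
E
python3 - <<'E'
from h import *
T=load('top0');S=load('scene0')
print('base',proj(T,[0,0,0]),proj(S,[0,0,0]))
for c,n in ((T,'top'),(S,'scene')):
    hsv=cv2.cvtColor(c['image'],cv2.COLOR_RGB2HSV)
    m=cv2.inRange(hsv,(8,110,60),(20,255,255))
    m=cv2.morphologyEx(m,cv2.MORPH_CLOSE,np.ones((5,5)))
    for k in cv2.findContours(m,cv2.RETR_EXTERNAL,cv2.CHAIN_APPROX_NONE)[0]:
        if cv2.contourArea(k)>300:
            print(n,cv2.contourArea(k),cv2.minAreaRect(k),k.reshape(-1,2).mean(0))
            hl=cv2.convexHull(k).astype(float).reshape(-1,1,2)
            P=onz(c,hl,0.004)[:,:2].astype(np.float32); print('  world',cv2.minAreaRect(P))
E
python3 -c "
from h import *
crop('top0',150,180,320,130,2.5,'c1',1.5); crop('scene0',180,200,260,110,3,'c2',1.5)"
```

```text
base [[305.35430086 431.07056062]] [[269.69224673 154.22366901]]
top 976.0 ((343.576904296875, 246.88461303710938), (32.55527877807617, 32.163047790527344), 78.69007110595703) [343.55737705 246.94262295]
  world ((0.4820038378238678, -0.10200384259223938), (0.08750014007091522, 0.08616684377193451), 11.195579528808594)
top 954.5 ((264.82080078125, 227.66473388671875), (31.9320125579834, 32.084068298339844), 8.746161460876465) [264.5785124  227.66115702]
  world ((0.5345005393028259, 0.11046968400478363), (0.08674456924200058, 0.08681764453649521), 81.60149383544922)
scene 571.5 ((63.4999885559082, 378.5000305175781), (24.434839248657227, 38.32672882080078), 60.2551155090332) [ 63.01869159 379.34579439]
  world ((0.6460402607917786, -0.6481017470359802), (0.06518176943063736, 0.06076575070619583), 9.994174003601074)
scene 416.5 ((6.5, 298.0), (13.0, 46.0), 0.0) [  4.90909091 299.51515152]
  world ((0.3521217703819275, -0.763331949710846), (0.17106352746486664, 0.02651609107851982), 3.631861925125122)
scene 414.0 ((295.5101623535156, 249.52149963378906), (25.066835403442383, 40.3352470
[... 491 characters left out ...]
383865356445, 20.26003646850586), 15.255120277404785) [615.36       218.50666667]
  world ((0.728952169418335, 0.7114924192428589), (0.059554003179073334, 0.10064145177602768), 39.28684616088867)
scene 6168.0 ((77.22077178955078, 144.16854858398438), (82.7123794555664, 212.418701171875), 63.92464065551758) [ 92.59505208 140.48177083]
  world ((-0.4227905571460724, -0.5125619769096375), (0.6119405031204224, 0.9666731357574463), 89.94309997558594)
scene 2683.5 ((88.53466796875, 48.225440979003906), (33.30052947998047, 184.06521606445312), 81.25383758544922) [94.60088692 54.15299335]
  world ((-1.471674919128418, -0.4530058205127716), (0.8608291745185852, 0.5834716558456421), 89.75906372070312)
```

View pics/c1.png

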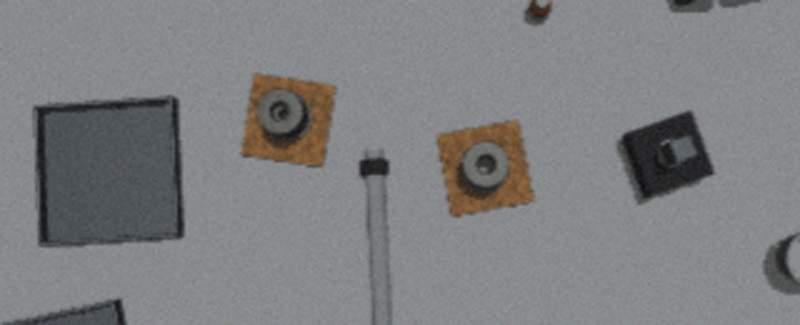

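View pics/c2.png

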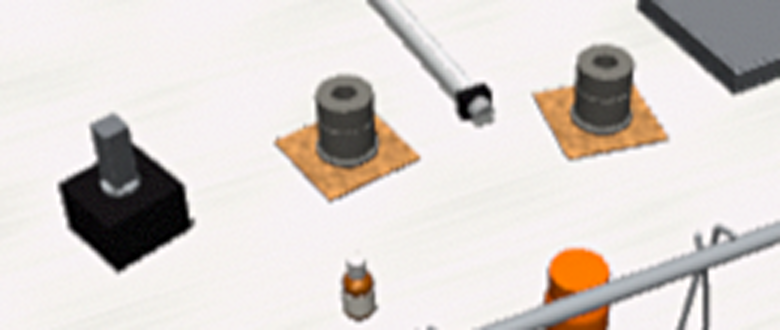

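Run:
```python
from h import *
np.set_printoptions(precision=4,suppress=True)
s=state();R=Ro.from_rotvec(s['tool_rot']).as_matrix();print('tool axes cols\n',R)
W=load('wrist0');Rc=Ro.from_rotvec(W['attitude']).as_matrix()
print('cam in tool',R.T@(W['eye']-s['tcp_pos'])); print(R.T@Rc)
T=load('top0');S=load('scene0')
# handle top centre, stand
from itertools import product
t=(150+682/2.5,180+150/2.5); sc=(180+112/3,200+122/3)
print('handle top',tri([T,S],[t,sc]))
for n,t,sc in (('caveR',(150+485/2.5,180+165/2.5),(180+345/3,200+92/3)),('caveL',(150+281/2.5,180+113/2.5),(180+605/3,200+62/3))):
    print(n,tri([T,S],[t,sc]))
cs=np.array([(623,133),(690,112),(714,172),(640,202)])/2.5+[150,180]
print('stand top',onz(T,cs,.048),onz(T,cs,.048).mean(0))
cs=np.array([(35,107),(176,97),(183,237),(40,245)])/2.5+[150,180]
P=onz(T,cs,.025);print('tray',P,P.mean(0))
e,_=ray(T,[(0,0)])
```

```text
tool axes cols
 [[-0.0006 -0.9374  0.3483]
 [-0.0013  0.3483  0.9374]
 [-1.      0.0002 -0.0014]]
cam in tool [-0.1476  0.0822 -0.0001]
[[ 0.0011 -0.2971  0.9548]
 [-0.0002 -0.9548 -0.2971]
 [ 1.      0.0001 -0.0011]]
handle top (array([ 0.4922, -0.2919,  0.1049]), [0.0013, 0.0013])
caveR (array([ 0.4808, -0.101 ,  0.0591]), [0.0005, 0.0005])
caveL (array([0.5355, 0.1099, 0.0575]), [0.001, 0.001])
stand top [[ 0.5142 -0.2447  0.048 ]
 [ 0.5358 -0.3142  0.048 ]
 [ 0.4735 -0.3376  0.048 ]
 [ 0.4428 -0.261   0.048 ]] [ 0.4916 -0.2893  0.048 ]
tray [[0.5462 0.3786 0.025 ]
 [0.5564 0.2266 0.025 ]
 [0.4074 0.2165 0.025 ]
 [0.3989 0.3689 0.025 ]] [0.4772 0.2977 0.025 ]
```

Request:
apply_moves([
  [[0.1304, 0, 0], [0, 0, 0], 0],
  [[0.1304, 0, 0], [0, 0, 0], 0],
  [[0.1304, 0, 0], [0, 0, 0], 0],
  [[0.1304, 0, 0], [0, 0, 0], 0],
  [[0.1304, 0, 0], [0, 0, 0], 0],
  [[0.1304, 0, 0], [0, 0, 0], 0],
  [[0.1304, 0, 0], [0, 0, 0], 0],
])

```text
time_s: 0.85
tcp_pos: [0.2089, 0.5621, 0.2363]
tool_rot: [-0.234, 1.559, 0.232]
force: [0.0, 0.8, -0.0]
opening: 1.001
```

Request:
apply_moves([
  [[0, 0, 0], [0, -0.044, 0.0148], 0],
  [[0, 0, 0], [0, -0.044, 0.0148], 0],
  [[0, 0, 0], [0, -0.044, 0.0148], 0],
  [[0, 0, 0], [0, -0.044, 0.0148], 0],
  [[0, 0, 0], [0, -0.044, 0.0148], 0],
  [[0, 0, 0], [0, -0.044, 0.0148], 0],
  [[0, 0, 0], [0, -0.044, 0.0148], 0],
  [[0, 0, 0], [0, -0.044, 0.0148], 0],
  [[0, 0, 0], [0, -0.044, 0.0148], 0],
  [[0, 0, 0], [0, -0.044, 0.0148], 0],
  [[0, 0, 0], [0, -0.044, 0.0148], 0],
  [[0, 0, 0], [0, -0.044, 0.0148], 0],
])

```text
time_s: 2.05
tcp_pos: [0.5364, 0.1094, 0.2365]
tool_rot: [-0.237, 1.558, 0.237]
force: [1.2, 0.6, 0.4]
opening: 1.0
```

Run:
```python
from h import *
np.set_printoptions(precision=4,suppress=True)
c=cap('wrist','w1'); s=state();print(s['tcp_pos'],Ro.from_rotvec(s['tool_rot']).as_matrix(),s['force'],s['time_s'])
```

```text
[0.5414 0.104  0.2367] [[ 0.0043 -0.2953  0.9554]
 [-0.0042  0.9554  0.2953]
 [-1.     -0.0053  0.0029]] [ 4.903  -3.1894 -0.6355] 2.1
```

View pics/w1.png

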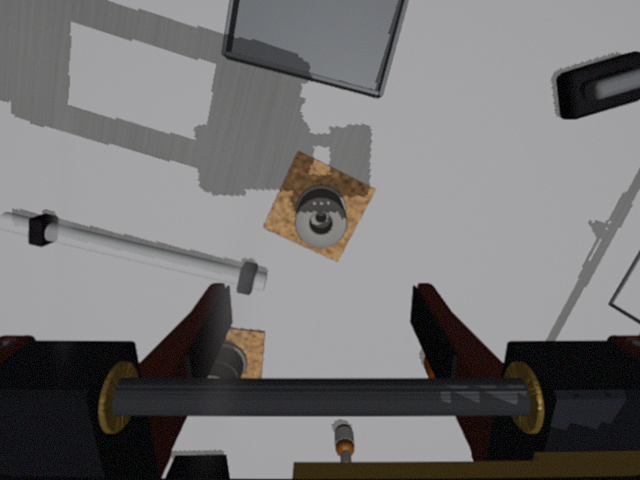

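Request:
apply_moves([
  [[0, 0, 0], [0, 0, 0], 0],
  [[0, 0, 0], [0, 0, 0], 0],
])

```text
time_s: 2.3
tcp_pos: [0.535, 0.1113, 0.2362]
tool_rot: [-0.236, 1.559, 0.237]
force: [-0.6, 0.5, -0.0]
opening: 0.999
```

Run:
```python
from h import *
np.set_printoptions(precision=4,suppress=True)
c=cap('wrist','w2'); s=state();print(s['tcp_pos'],s['force'],s['time_s'],s['qd'])
R=Ro.from_rotvec(s['tool_rot']).as_matrix();print(R.T@(c['eye']-s['tcp_pos']))
```

```text
[0.5347 0.1119 0.2363] [-1.0503  0.3929 -0.0565] 2.35 [ 0.0167 -0.0053  0.0061 -0.0028 -0.0014 -0.001 ]
[-0.1476  0.0813 -0.0001]
```

Request:
apply_moves([
  [[0, 0, 0], [0, -0.036, -0.0235], 0],
  [[0, 0, 0], [0, -0.036, -0.0235], 0],
  [[0, 0, 0], [0, -0.036, -0.0235], 0],
  [[0, 0, 0], [0, -0.036, -0.0235], 0],
  [[0, 0, 0], [0, -0.036, -0.0235], 0],
  [[0, 0, 0], [0, 0, 0], 0],
  [[0, 0, 0], [0, 0, 0], 0],
  [[0, 0, 0], [0, 0, 0], 0],
])

```text
time_s: 3.15
tcp_pos: [0.4771, -0.0939, 0.2367]
tool_rot: [-0.238, 1.558, 0.239]
force: [-1.0, -0.6, -0.0]
opening: 0.999
```

Run:
```python
from h import *
np.set_printoptions(precision=4,suppress=True)
c=cap('wrist','w3'); s=state();print(s['tcp_pos'],s['force'],s['time_s'],s['qd'])
```

```text
[ 0.4772 -0.0938  0.2367] [0.2732 0.2385 0.2285] 3.2 [ 0.0021  0.0046 -0.0021 -0.0018  0.0005 -0.0021]
```

View pics/w3.png

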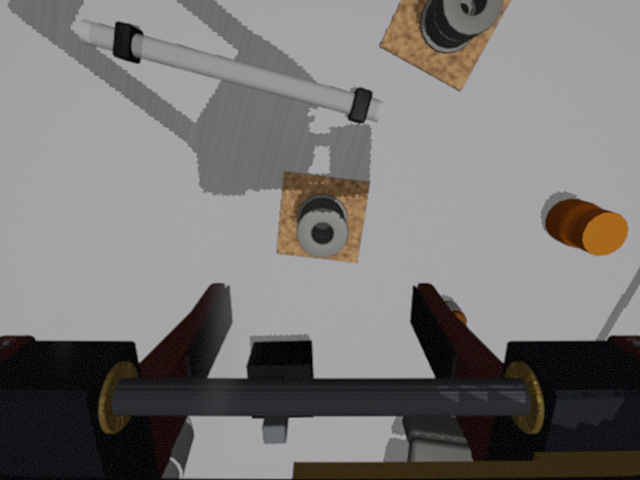

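Request:
apply_moves([
  [[0, 0, 0], [0, -0.0385, -0.0088], 0],
  [[0, 0, 0], [0, -0.0385, -0.0088], 0],
  [[0, 0, 0], [0, -0.0385, -0.0088], 0],
  [[0, 0, 0], [0, -0.0385, -0.0088], 0],
  [[0, 0, 0], [0, -0.0385, -0.0088], 0],
  [[0, 0, 0], [0, 0, 0], 0],
  [[0, 0, 0], [0, 0, 0], 0],
  [[0, 0, 0], [0, 0, 0], 0],
])

```text
time_s: 4.0
tcp_pos: [0.4925, -0.2904, 0.2364]
tool_rot: [-0.238, 1.558, 0.24]
force: [0.6, 0.4, 0.1]
opening: 1.0
```

Run:
```python
from h import *
np.set_printoptions(precision=4,suppress=True)
c=cap('wrist','w4'); s=state();print(s['tcp_pos'],s['force'],s['time_s'],s['qd'])
for n in ('w2','w3'): 
    i=load(n)
crop('w2',240,140,160,140,4,'c3');crop('w3',240,140,160,140,4,'c4')
crop('w4',240,140,160,140,4,'c5')
```

```text
[ 0.4925 -0.2904  0.2365] [0.4886 0.3139 0.4301] 4.05 [-0.0013 -0.0047  0.0004  0.0001 -0.0002 -0.0046]
```

View pics/w4.png

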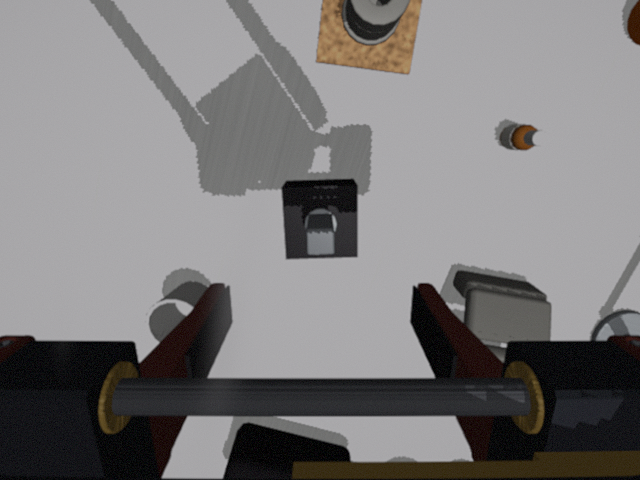

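View pics/c5.png

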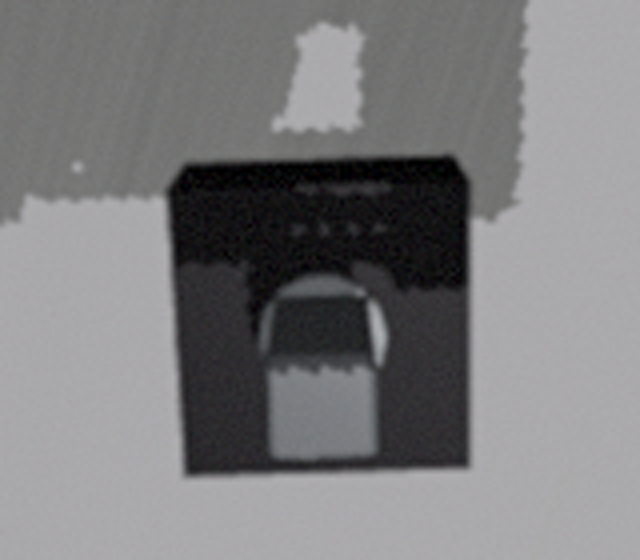

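View pics/c4.png

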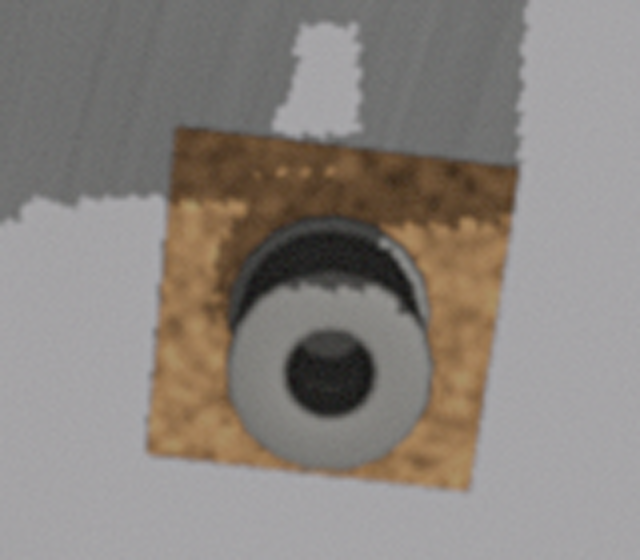

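View pics/c3.png

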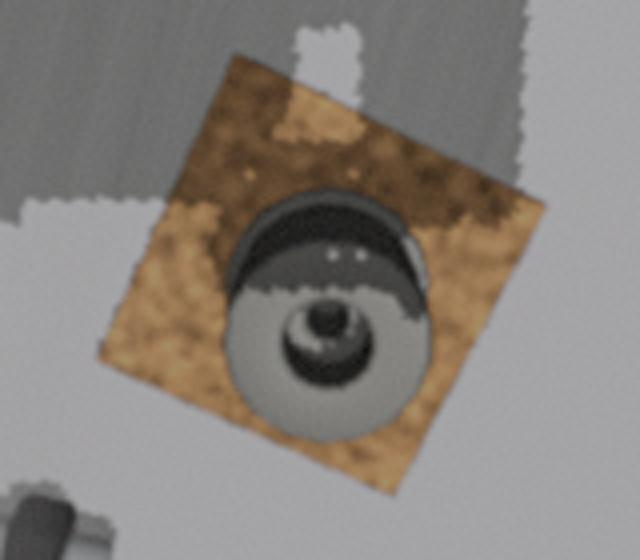

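Run:
```python
from h import *
np.set_printoptions(precision=4,suppress=True)
T=load('top0');w2,w3,w4=load('w2'),load('w3'),load('w4')
cr=lambda x,y:((x+.5)/4-.5+240,(y+.5)/4-.5+140)
tp=lambda x,y:((x+.5)/2.5-.5+150,(y+.5)/2.5-.5+180)
print('R',onz(w3,cr(330,372),.064),tri([w3,T],[cr(330,372),tp(485,165)]))
print('L',onz(w2,cr(328,342.5),.064),tri([w2,T],[cr(328,342.5),tp(281,113)]))
p=onz(w4,[cr(272,458),cr(377,460)],.108);print('hnd near edge',p,np.linalg.norm(p[1]-p[0]),np.degrees(np.arctan2(*(p[1]-p[0])[[1,0]])))
d=(p[1]-p[0])/np.linalg.norm(p[1]-p[0]);print('handle c',p.mean(0)+.011*np.array([-d[1],d[0],0]))
print('hnd tri',tri([w4,T],[cr(324.5,407),tp(682,150)]))
q=onz(w4,[cr(185,473),cr(470,466)],.048);print('stand near edge',q,np.linalg.norm(q[1]-q[0]),np.degrees(np.arctan2(*(q[1]-q[0])[[1,0]])))
d=(q[1]-q[0])/np.linalg.norm(q[1]-q[0]);print('stand c',q.mean(0)+.035*np.array([-d[1],d[0],0]))
```

```text
R [[ 0.4805 -0.1019  0.064 ]] (array([ 0.4803, -0.1004,  0.0696]), [0.0003, 0.0003])
L [[0.5356 0.1098 0.064 ]] (array([0.5356, 0.1091, 0.0613]), [0.0002, 0.0002])
hnd near edge [[ 0.4862 -0.3068  0.108 ]
 [ 0.5062 -0.301   0.108 ]] 0.020877825555349463 16.262223675149176
handle c [ 0.4931 -0.2933  0.108 ]
hnd tri (array([ 0.4908, -0.2872,  0.1298]), [0.0002, 0.0002])
stand near edge [[ 0.4712 -0.3373  0.048 ]
 [ 0.5366 -0.3149  0.048 ]] 0.06915521151761823 18.908419054686316
stand c [ 0.4925 -0.293   0.048 ]
```

Request:
apply_moves([
  [[0, 0, 0], [0.04, -0.0027, 0], 0],
  [[0, 0, 0], [0.04, 0, 0], 0],
  [[0, 0, 0], [0, 0, 0], 0],
  [[0, 0, 0], [0, 0, 0], 0],
])

```text
time_s: 4.45
tcp_pos: [0.493, -0.2937, 0.1569]
tool_rot: [-0.237, 1.559, 0.239]
force: [1.0, 0.0, -0.2]
opening: 1.004
```

Run:
```python
from h import *
np.set_printoptions(precision=4,suppress=True)
c=cap('wrist','w5'); s=state();print(s['tcp_pos'],s['force'],s['time_s'],s['qd'])
crop('w5',220,140,200,150,4,'c6',1.3)
```

```text
[ 0.494  -0.2947  0.1581] [ 0.8946 -0.377  -0.2643] 4.5 [-0.0062 -0.0165 -0.0251 -0.001  -0.0063 -0.0021]
```

View pics/c6.png

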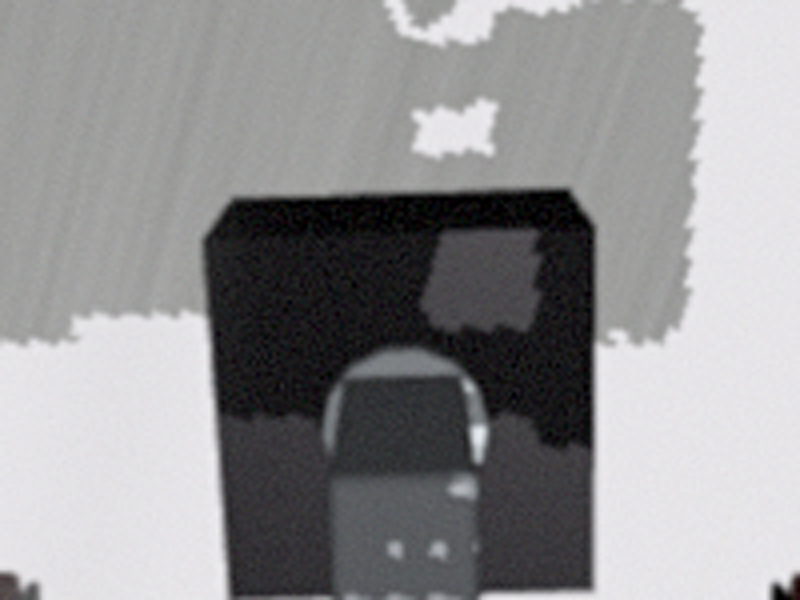

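Run:
```python
from h import *
np.set_printoptions(precision=4,suppress=True)
w5,w4=load('w5'),load('w4');s=state();R=Ro.from_rotvec(s['tool_rot']).as_matrix()
crop('w5',270,240,100,75,8,'c7',1.5)
cr=lambda x,y:((x+.5)/4-.5+220,(y+.5)/4-.5+140)
p=onz(w5,[cr(332,475),cr(478,472)],.108);d=p[1]-p[0];n=np.linalg.norm(d);d/=n
c=p.mean(0)+.011*np.array([d[1],-d[0],0]);print(p,n,np.degrees(np.arctan2(d[1],d[0])),'c',c,'tool delta',R.T@(c-s['tcp_pos']))
print(proj(w5,c))
```

```text
[[ 0.4794 -0.2863  0.108 ]
 [ 0.499  -0.2797  0.108 ]] 0.020740452603393907 18.6501279363566 c [ 0.4927 -0.2934  0.108 ] tool delta [ 0.0501  0.0017 -0.0008]
[[321.2901 275.9616]]
```

View pics/c7.png

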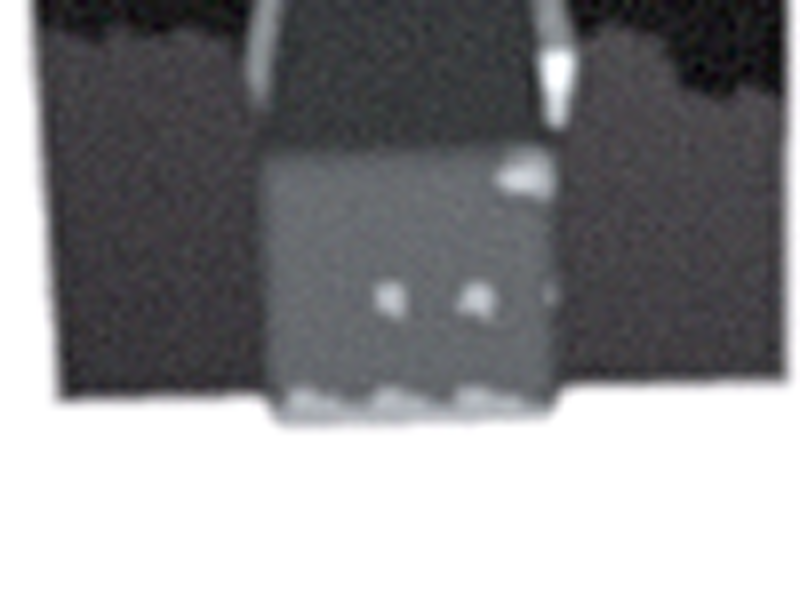

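Request:
apply_moves([
  [[0, 0, 0], [0.03, 0, 0], 0],
  [[0, 0, 0], [0.03, 0, 0], 0],
  [[0, 0, 0], [0.019, 0, 0], 0],
  [[0, 0, 0], [0, 0, 0], 0],
  [[0, 0, 0], [0, 0, 0], 0],
  [[0, 0, 0], [0, 0, 0], 1],
  [[0, 0, 0], [0, 0, 0], 1],
  [[0, 0, 0], [0, 0, 0], 1],
  [[0, 0, 0], [0, 0, 0], 1],
  [[0, 0, 0], [0, 0, 0], 1],
])

```text
time_s: 5.5
tcp_pos: [0.4932, -0.2952, 0.0779]
tool_rot: [-0.237, 1.558, 0.237]
force: [-0.5, -0.2, -0.5]
opening: 0.585
```

Request:
apply_moves([
  [[0, 0, 0], [0, 0, 0], 1],
  [[0, 0, 0], [0, 0, 0], 1],
])

```text
time_s: 5.7
tcp_pos: [0.4931, -0.295, 0.0776]
tool_rot: [-0.237, 1.558, 0.237]
force: [0.5, 0.1, -0.9]
opening: 0.402
```

Run:
```python
from h import *
np.set_printoptions(precision=4,suppress=True)
c=cap('wrist','w6'); s=state();print(s['tcp_pos'],s['force'],s['time_s'],s['opening'],s['moment'])
```

```text
[ 0.4931 -0.2951  0.0776] [-0.1981  0.5776  0.3855] 5.75 0.35976662627951345 [-0.0108  0.0415  0.0522]
```

View pics/w6.png

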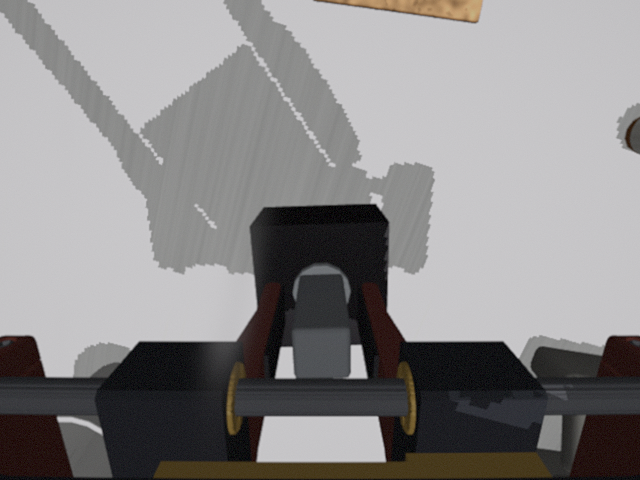

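Request:
apply_moves([
  [[0, 0, 0], [0, 0.0016, 0], 1],
  [[0, 0, 0], [0, 0, 0], 1],
  [[0, 0, 0], [0, 0, 0], 1],
  [[0, 0, 0], [0, 0, 0], 1],
])

```text
time_s: 6.15
tcp_pos: [0.4926, -0.2934, 0.0776]
tool_rot: [-0.237, 1.558, 0.237]
force: [1.1, 0.9, 1.4]
opening: 0.248
```

Request:
apply_moves([
  [[0, 0, 0], [-0.015, 0, 0], 1],
  [[0, 0, 0], [-0.025, 0, 0], 1],
  [[0, 0, 0], [-0.03, 0, 0], 1],
  [[0, 0, 0], [-0.03, 0, 0], 1],
  [[0, 0, 0], [0, 0, 0], 1],
  [[0, 0, 0], [0, 0, 0], 1],
  [[0, 0, 0], [0, 0, 0], 1],
])

```text
time_s: 6.85
tcp_pos: [0.4918, -0.2929, 0.1764]
tool_rot: [-0.236, 1.559, 0.239]
force: [0.6, 1.0, -1.6]
opening: 0.247
```

Run:
```python
from h import *
np.set_printoptions(precision=4,suppress=True)
s=state();R=Ro.from_rotvec(s['tool_rot']).as_matrix();print(s['tcp_pos'],s['force'],s['time_s'],s['opening'],R)
c=cap('wrist','w7');cap('scene','s7')
print('to right',R.T@(np.array([.4805,-.1019,s['tcp_pos'][2]])-s['tcp_pos']))
```

```text
[ 0.4918 -0.2929  0.1764] [ 0.5568  0.9779 -1.6084] 6.85 0.24665195095918566 [[-0.0019 -0.2976  0.9547]
 [ 0.0014  0.9547  0.2976]
 [-1.      0.0019 -0.0014]]
to right [0.0003 0.1857 0.046 ]
```

View pics/w7.png

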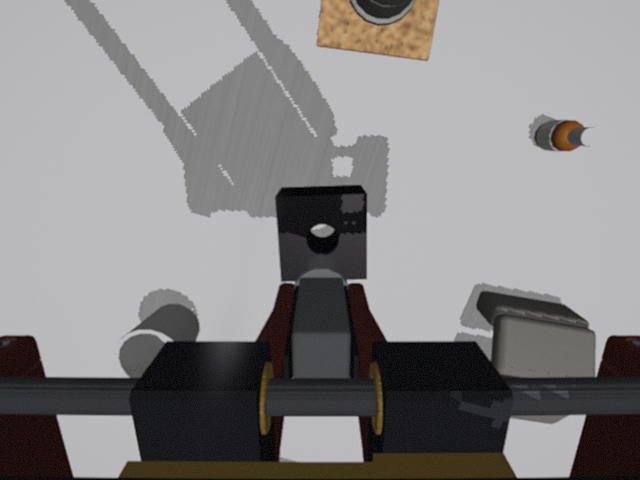

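View pics/s7.png

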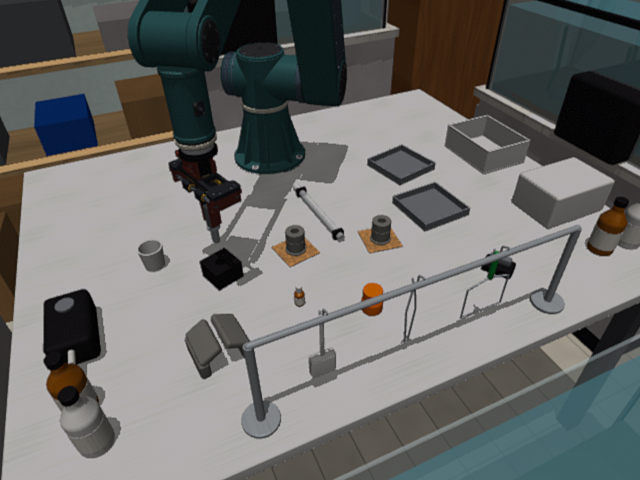

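Request:
apply_moves([
  [[0, 0, 0], [0, 0.025, 0.006], 1],
  [[0, 0, 0], [0, 0.035, 0.009], 1],
  [[0, 0, 0], [0, 0.035, 0.009], 1],
  [[0, 0, 0], [0, 0.035, 0.009], 1],
  [[0, 0, 0], [0, 0.035, 0.008], 1],
  [[0, 0, 0], [0, 0.0207, 0.005], 1],
  [[0, 0, 0], [0, 0, 0], 1],
  [[0, 0, 0], [0, 0, 0], 1],
  [[0, 0, 0], [0, 0, 0], 1],
])

```text
time_s: 7.85
tcp_pos: [0.4816, -0.1035, 0.1774]
tool_rot: [-0.237, 1.558, 0.236]
force: [-0.3, -0.3, -0.3]
opening: 0.25
```

Run:
```python
from h import *
np.set_printoptions(precision=4,suppress=True)
s=state();R=Ro.from_rotvec(s['tool_rot']).as_matrix();print(s['tcp_pos'],s['force'],s['time_s'],s['opening'],s['qd'])
print('to right',R.T@(np.array([.4805,-.1019,s['tcp_pos'][2]])-s['tcp_pos']))
c=cap('wrist','w8');cap('scene','s8');cap('top','t8')
crop('w8',220,140,200,150,4,'c8',1.3)
u=proj(load('s8'),[.4805,-.1019,.08])[0].astype(int);print(u)
crop('s8',u[0]-50,u[1]-60,100,100,6,'c9',1.3)
s=state();print(s['tcp_pos'])
```

```text
[ 0.4816 -0.1035  0.1774] [-0.2937 -0.3343 -0.2839] 7.85 0.2501524296851051 [-0.0071 -0.0001 -0.0045  0.0008  0.003   0.0031]
to right [-0.      0.0019 -0.0005]
[293 223]
[ 0.4815 -0.1036  0.1775]
```

View pics/c8.png

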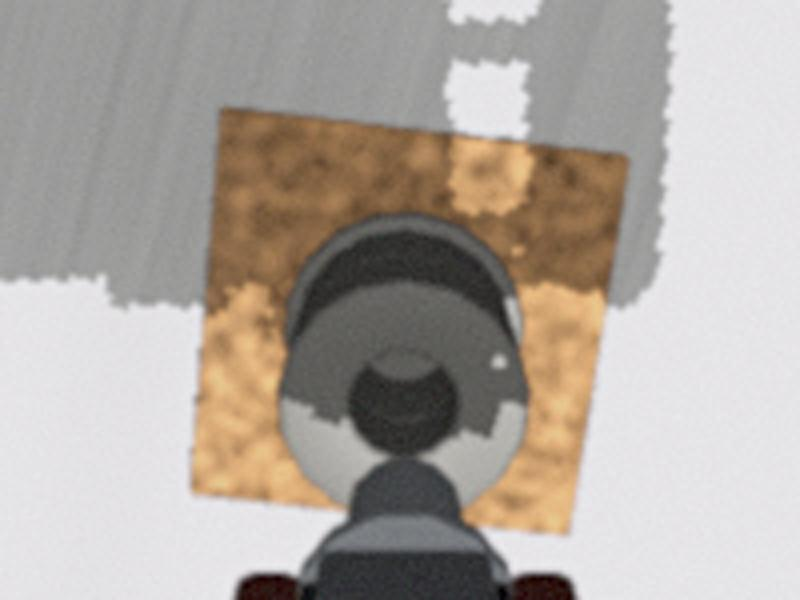

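View pics/c9.png

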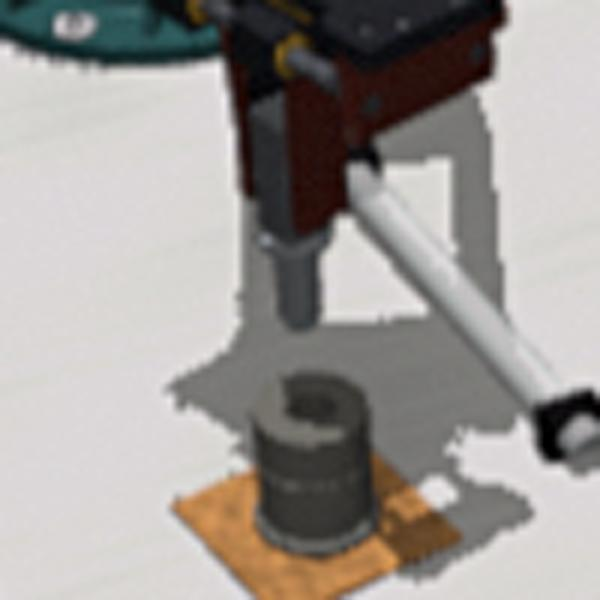

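Run:
```python
from h import *
np.set_printoptions(precision=4,suppress=True)
c=load('w8');s=state();R=Ro.from_rotvec(s['tool_rot']).as_matrix();p=s['tcp_pos']
cr=lambda x,y:((x+.5)/4-.5+220,(y+.5)/4-.5+140)
b=onz(c,[cr(405,402)],.064)[0];print('bore',b,'delta tool',R.T@(b-p))
inv=lambda q:((q-[220,140]+.5)*4-.5)
yt=R[:,1]; 
for y in (0,.001,.002,-.001):
  print(y,inv(proj(c,[p+R[:,0]*.0696+yt*(.007+y),p+R[:,0]*.0646+yt*(.009+y)])))
```

```text
bore [ 0.4806 -0.1016  0.064 ] delta tool [ 0.1135  0.0023 -0.0003]
0 [[406.6557 455.1456]
 [406.7033 453.4613]]
0.001 [[406.6621 449.0856]
 [406.7099 447.2538]]
0.002 [[406.6686 443.0099]
 [406.7165 441.0298]]
-0.001 [[406.6493 461.1897]
 [406.6967 459.6523]]
```

Request:
apply_moves([
  [[0, 0, 0], [0, 0.0028, 0], 1],
  [[0, 0, 0], [0.015, 0, 0], 1],
  [[0, 0, 0], [0.015, 0, 0], 1],
  [[0, 0, 0], [0.01, 0, 0], 1],
  [[0, 0, 0], [0, 0, 0], 1],
  [[0, 0, 0], [0, 0, 0], 1],
  [[0, 0, 0], [0, 0, 0], 1],
])

```text
time_s: 8.7
tcp_pos: [0.481, -0.1001, 0.1382]
tool_rot: [-0.238, 1.557, 0.237]
force: [0.6, 0.0, -0.3]
opening: 0.247
```

Run:
```python
from h import *
np.set_printoptions(precision=4,suppress=True)
s=state();R=Ro.from_rotvec(s['tool_rot']).as_matrix();print(s['tcp_pos'],s['force'],s['time_s'])
print('to right',R.T@(np.array([.4806,-.1016,s['tcp_pos'][2]])-s['tcp_pos']))
c=cap('wrist','w9');cap('scene','s9')
crop('w9',220,200,200,150,4,'c8',1.5)
crop('s9',243,163,100,100,6,'c9',1.3)
```

```text
[ 0.481  -0.1001  0.1382] [ 0.6435  0.0128 -0.3198] 8.7
to right [ 0.     -0.0013 -0.0008]
```

View pics/c8.png

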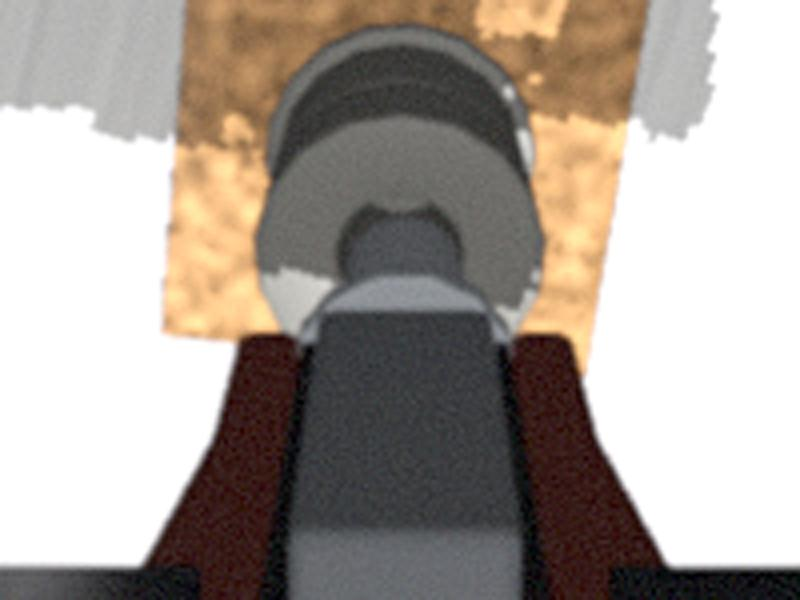

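View pics/c9.png

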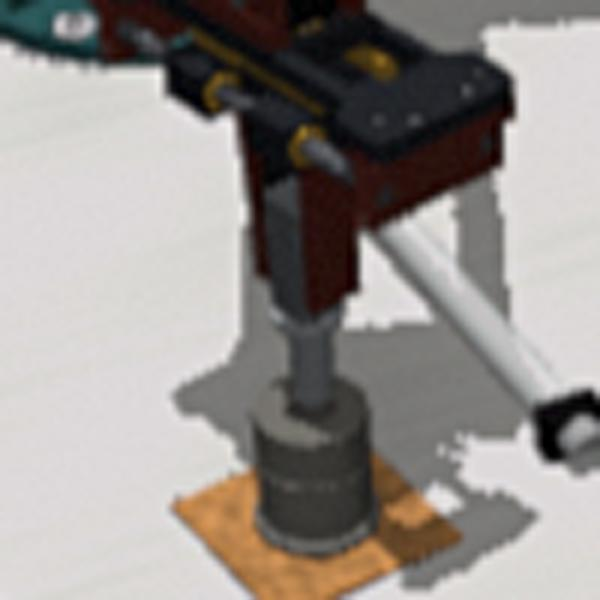

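Run:
```python
from h import *
np.set_printoptions(precision=4,suppress=True)
c=load('w9');s=state();R=Ro.from_rotvec(s['tool_rot']).as_matrix();p=np.array([.481,-.1001,.1382])
inv=lambda q:((q-[220,200]+.5)*4-.5)
cr=lambda x,y:((x+.5)/4-.5+220,(y+.5)/4-.5+200)
yt=R[:,1];b=np.array([.4806,-.1016,.064])
print('bore',inv(proj(c,[b,b+.01*yt,b+.024*yt])))
for o in (0,.001,.002): print(o,'pin edge at rim/tip',inv(proj(c,[p+R[:,0]*.0696+yt*(.007-o),p+R[:,0]*.0646+yt*(.009-o)])))
# rim top of outer circle measured ~ row115, bore top ~195
for row in (115,195,213): print(row,R.T@(onz(c,[cr(400,row)],.064)[0]-p))
```

```text
bore [[401.524  253.5632]
 [401.465  194.5725]
 [401.3802 109.4122]]
0 pin edge at rim/tip [[407.1673 214.4257]
 [407.2135 212.7142]]
0.001 pin edge at rim/tip [[407.166  220.4672]
 [407.212  218.9023]]
0.002 pin edge at rim/tip [[407.1647 226.493 ]
 [407.2106 225.074 ]]
115 [ 0.0742  0.0219 -0.0011]
195 [ 0.0742  0.0087 -0.0011]
213 [ 0.0742  0.0057 -0.0011]
```

Request:
apply_moves([
  [[0, 0, 0], [0, -0.0014, 0], 1],
  [[0, 0, 0], [0.003, 0, 0], 1],
  [[0, 0, 0], [0.003, 0, 0], 1],
  [[0, 0, 0], [0.003, 0, 0], 1],
  [[0, 0, 0], [0, 0, 0], 1],
  [[0, 0, 0], [0, 0, 0], 1],
])

```text
time_s: 9.4
tcp_pos: [0.4808, -0.1012, 0.1285]
tool_rot: [-0.237, 1.558, 0.237]
force: [-0.0, 0.6, -0.4]
opening: 0.245
```

Run:
```python
from h import *
np.set_printoptions(precision=4,suppress=True)
s=state();print(s['tcp_pos'],s['force'],s['time_s'])
cap('wrist','w10');cap('scene','s10')
crop('w10',220,200,200,150,4,'c8',1.5)
```

```text
[ 0.4808 -0.1012  0.1285] [-0.0291  0.5704 -0.3918] 9.4
```

View pics/c8.png

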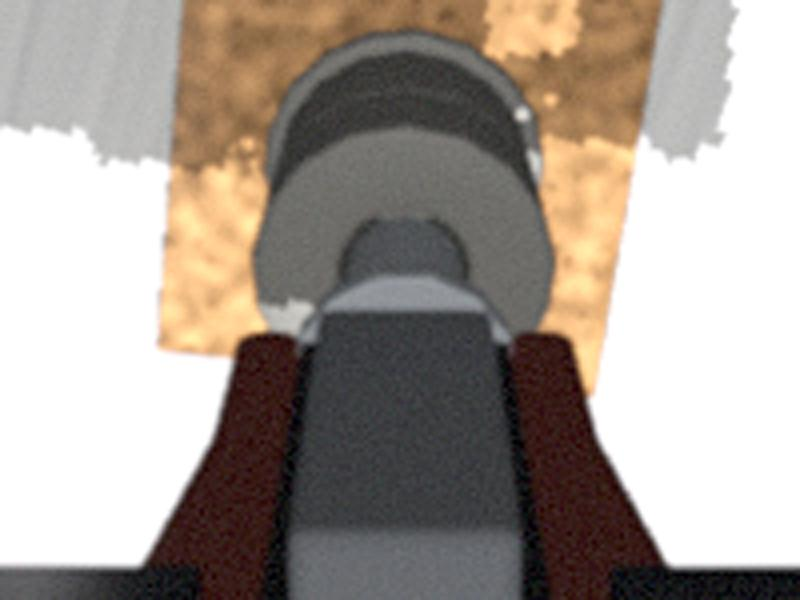

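Request:
apply_moves([
  [[0, 0, 0], [0.005, 0, 0], 1],
  [[0, 0, 0], [0.005, 0, 0], 1],
  [[0, 0, 0], [0.005, 0, 0], 1],
  [[0, 0, 0], [0, 0, 0], 1],
  [[0, 0, 0], [0, 0, 0], 1],
])

```text
time_s: 10.0
tcp_pos: [0.4807, -0.1012, 0.1134]
tool_rot: [-0.237, 1.558, 0.237]
force: [-0.7, -0.8, -0.8]
opening: 0.246
```

Request:
apply_moves([
  [[0, 0, 0], [0.003, 0, 0], 1],
  [[0, 0, 0], [0.002, 0, 0], 1],
  [[0, 0, 0], [0.002, 0, 0], 1],
  [[0, 0, 0], [0, 0, 0], 1],
  [[0, 0, 0], [0, 0, 0], 1],
])

```text
time_s: 10.5
tcp_pos: [0.4809, -0.1013, 0.1066]
tool_rot: [-0.237, 1.558, 0.237]
force: [0.2, -0.6, -0.6]
opening: 0.248
```

Request:
apply_moves([
  [[0, 0, 0], [0.003, 0, 0], 1],
  [[0, 0, 0], [0.003, 0, 0], 1],
  [[0, 0, 0], [0.003, 0, 0], 1],
  [[0, 0, 0], [0.002, 0, 0], 1],
  [[0, 0, 0], [0, 0, 0], 1],
  [[0, 0, 0], [0, 0, 0], 1],
])

```text
time_s: 11.1
tcp_pos: [0.4809, -0.1013, 0.0956]
tool_rot: [-0.237, 1.558, 0.237]
force: [-0.3, -1.2, -0.9]
opening: 0.248
```

Request:
apply_moves([
  [[0, 0, 0], [0.002, 0, 0], 1],
  [[0, 0, 0], [0.002, 0, 0], 1],
  [[0, 0, 0], [0.001, 0, 0], 1],
  [[0, 0, 0], [0, 0, 0], 1],
  [[0, 0, 0], [0, 0, 0], 1],
])

```text
time_s: 11.6
tcp_pos: [0.4812, -0.1014, 0.0909]
tool_rot: [-0.237, 1.557, 0.237]
force: [-0.5, -0.7, 4.0]
opening: 0.247
```

Request:
apply_moves([
  [[0, 0, 0], [0.001, 0, 0], 1],
  [[0, 0, 0], [0.001, 0, 0], 1],
  [[0, 0, 0], [0, 0, 0], 1],
  [[0, 0, 0], [0, 0, 0], 1],
])

```text
time_s: 12.0
tcp_pos: [0.4812, -0.1014, 0.0888]
tool_rot: [-0.237, 1.557, 0.237]
force: [0.9, 0.2, 5.0]
opening: 0.244
```

Run:
```python
from h import *
s=state();print(s['tcp_pos'],s['force'],s['time_s'])
cap('wrist','w11');cap('scene','s11')
i=np.hstack([cv2.resize(cv2.imread('pics/w11.png')[190:340,230:410],(480,400)),cv2.resize(cv2.imread('pics/s11.png')[163:263,253:333],(320,400))]);cv2.imwrite('pics/c10.png',np.clip(i*1.4,0,255))
```

```text
[ 0.48120709 -0.10135476  0.08881431] [0.88804925 0.16962007 5.0409837 ] 12.0[ WARN:0@2.781] global loadsave.cpp:1063 imwrite_ Unsupported depth image for selected encoder is fallbacked to CV_8U.
```

View pics/c10.png

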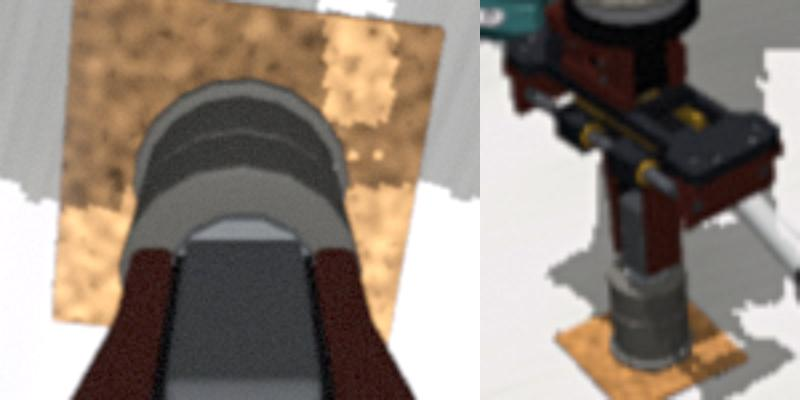

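Request:
apply_moves([
  [[0, 0, 0], [-0.005, 0, 0], 1],
  [[0, 0, 0], [-0.01, 0, 0], 1],
  [[0, 0, 0], [-0.01, 0, 0], 1],
  [[0, 0, 0], [-0.015, 0, 0], 1],
  [[0, 0, 0], [-0.02, 0, 0], 1],
  [[0, 0, 0], [-0.03, 0, 0], 1],
  [[0, 0, 0], [0, 0, 0], 1],
  [[0, 0, 0], [0, 0, 0], 1],
])

```text
time_s: 12.9
tcp_pos: [0.4811, -0.1013, 0.1794]
tool_rot: [-0.238, 1.556, 0.237]
force: [0.6, -0.5, -1.0]
opening: 0.248
```

Request:
apply_moves([
  [[0, 0, 0], [0, 0.02, 0.0128], 1],
  [[0, 0, 0], [0, 0.035, 0.022], 1],
  [[0, 0, 0], [0, 0.035, 0.022], 1],
  [[0, 0, 0], [0, 0.035, 0.022], 1],
  [[0, 0, 0], [0, 0.035, 0.022], 1],
  [[0, 0, 0], [0, 0.02, 0.014], 1],
  [[0, 0, 0], [0, 0, 0], 1],
  [[0, 0, 0], [0, 0, 0], 1],
  [[0, 0, 0], [0, 0, 0], 1],
])

```text
time_s: 13.8
tcp_pos: [0.5359, 0.1038, 0.1778]
tool_rot: [-0.237, 1.56, 0.237]
force: [-0.3, -0.3, -1.1]
opening: 0.247
```

Run:
```python
from h import *
np.set_printoptions(precision=4,suppress=True)
s=state();R=Ro.from_rotvec(s['tool_rot']).as_matrix();p=s['tcp_pos'];print(p,s['force'],s['time_s'])
print('to left',R.T@(np.array([.5356,.1098,p[2]])-p))
c=cap('wrist','w12');cap('scene','s12')
crop('w12',220,140,200,150,4,'c8',1.3)
inv=lambda q:((q-[220,140]+.5)*4-.5);yt=R[:,1]
for o in (0,.001,.002): print(o,'pin edge',inv(proj(c,[p+R[:,0]*.0696+yt*(.007-o),p+R[:,0]*.0646+yt*(.009-o)])))
crop('s12',240,180,100,100,5,'c9',1.3)
```

```text
[0.5359 0.1038 0.1778] [-0.3116 -0.3468 -1.1031] 13.8
to left [-0.      0.0059  0.0015]
0 pin edge [[407.1279 454.5698]
 [407.181  452.8673]]
0.001 pin edge [[407.1263 460.6116]
 [407.1793 459.0557]]
0.002 pin edge [[407.1247 466.6376]
 [407.1776 465.2277]]
```

View pics/c8.png

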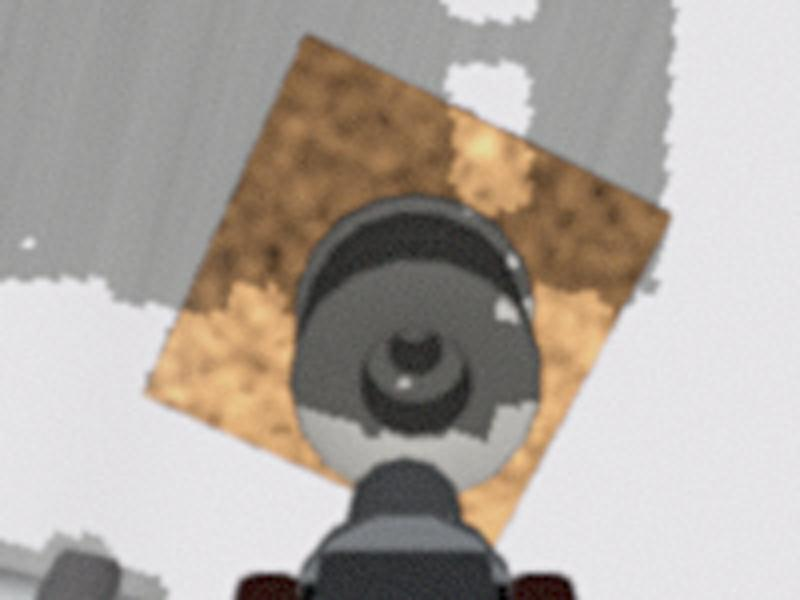

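View pics/c9.png

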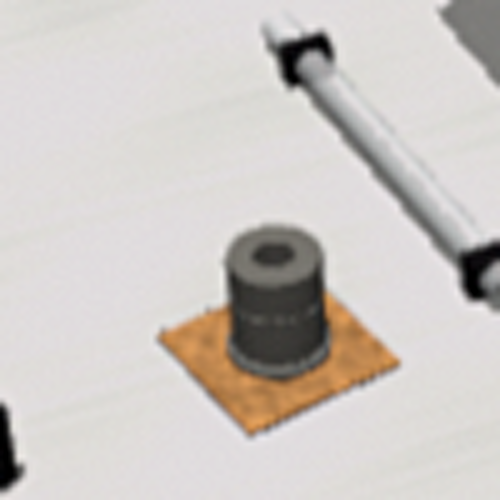

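Run:
```python
from h import *
np.set_printoptions(precision=4,suppress=True)
c=load('w12');s=state();R=Ro.from_rotvec(s['tool_rot']).as_matrix();p=np.array([.5359,.1038,.1778])
cr=lambda x,y:((x+.5)/4-.5+220,(y+.5)/4-.5+140)
b=onz(c,[cr(416,383)],.064)[0];print(b,R.T@(b-p)); b=onz(c,[cr(405,383)],.064)[0];print(b,R.T@(b-p))
```

```text
[0.5356 0.1097 0.064 ] [0.1138 0.0057 0.0015]
[0.5336 0.1091 0.064 ] [ 0.1138  0.0057 -0.0005]
```

Request:
apply_moves([
  [[0, 0, 0], [0, 0.0058, 0.0017], 1],
  [[0, 0, 0], [0.015, 0, 0], 1],
  [[0, 0, 0], [0.015, 0, 0], 1],
  [[0, 0, 0], [0.01, 0, 0], 1],
  [[0, 0, 0], [0, 0, 0], 1],
  [[0, 0, 0], [0, 0, 0], 1],
  [[0, 0, 0], [0, 0, 0], 1],
])

```text
time_s: 14.6
tcp_pos: [0.5374, 0.1108, 0.1393]
tool_rot: [-0.237, 1.557, 0.237]
force: [0.6, 0.5, -0.0]
opening: 0.246
```

Run:
```python
from h import *
np.set_printoptions(precision=4,suppress=True)
s=state();R=Ro.from_rotvec(s['tool_rot']).as_matrix();p=s['tcp_pos'];print(p,s['force'],s['time_s'])
print('to left',R.T@(np.array([.5356,.1097,p[2]])-p))
c=cap('wrist','w13')
crop('w13',220,200,200,150,4,'c8',1.5)
```

```text
[0.5374 0.1108 0.1393] [ 0.591   0.5244 -0.0312] 14.6
to left [-0.     -0.0005 -0.0021]
```

View pics/c8.png

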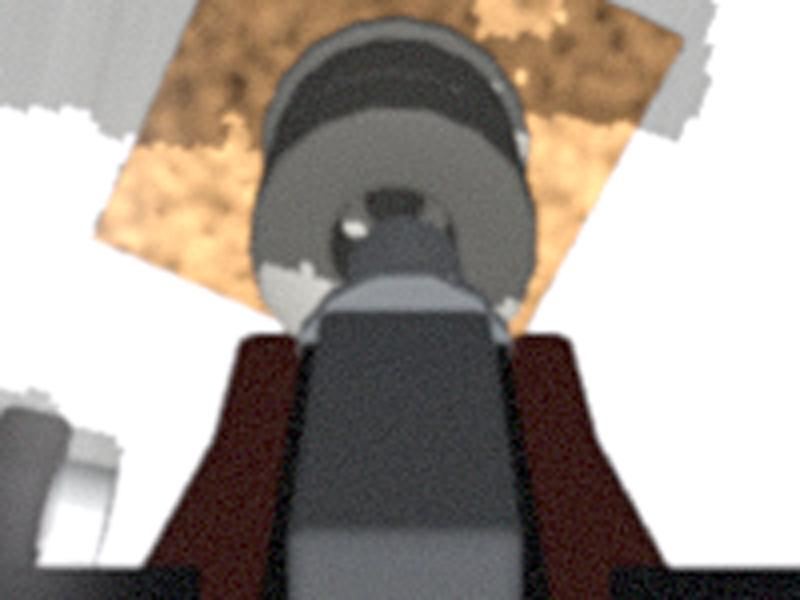

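Request:
apply_moves([
  [[0, 0, 0], [0, -0.0003, -0.0017], 1],
  [[0, 0, 0], [0, 0, 0], 1],
  [[0, 0, 0], [0.004, 0, 0], 1],
  [[0, 0, 0], [0.003, 0, 0], 1],
  [[0, 0, 0], [0.003, 0, 0], 1],
  [[0, 0, 0], [0, 0, 0], 1],
  [[0, 0, 0], [0, 0, 0], 1],
])

```text
time_s: 15.35
tcp_pos: [0.5352, 0.11, 0.1284]
tool_rot: [-0.237, 1.558, 0.237]
force: [-0.1, 0.1, -1.7]
opening: 0.253
```

Run:
```python
from h import *
np.set_printoptions(precision=4,suppress=True)
s=state();R=Ro.from_rotvec(s['tool_rot']).as_matrix();p=s['tcp_pos'];print(p,s['force'],s['time_s'])
print('to left',R.T@(np.array([.5356,.1097,p[2]])-p))
c=cap('wrist','w14')
crop('w14',220,200,200,150,4,'c8',1.5)
```

```text
[0.5352 0.11   0.1284] [-0.138   0.0606 -1.7225] 15.35
to left [-0.     -0.0004  0.0003]
```

View pics/c8.png

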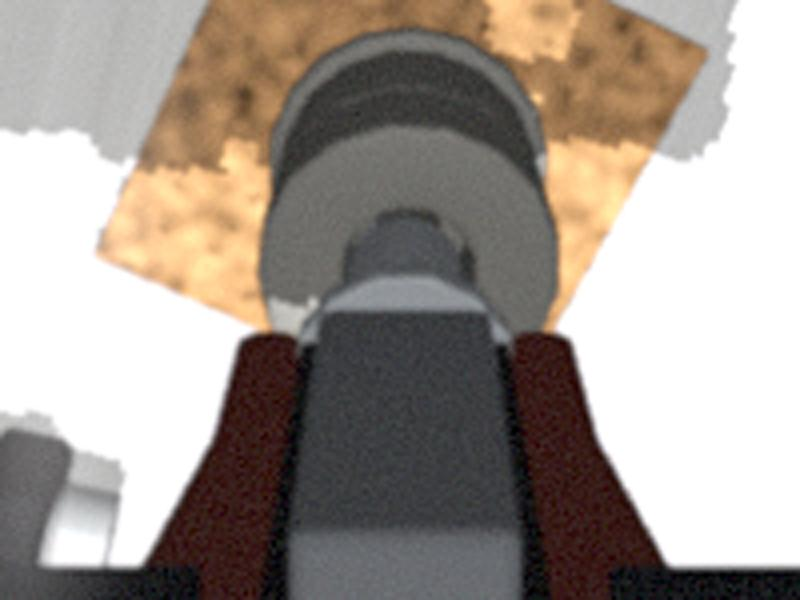

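Request:
apply_moves([
  [[0, 0, 0], [0, 0, 0.0006], 1],
  [[0, 0, 0], [0.005, 0, 0], 1],
  [[0, 0, 0], [0.005, 0, 0], 1],
  [[0, 0, 0], [0.004, 0, 0], 1],
  [[0, 0, 0], [0, 0, 0], 1],
  [[0, 0, 0], [0, 0, 0], 1],
])

```text
time_s: 16.0
tcp_pos: [0.5357, 0.1102, 0.1144]
tool_rot: [-0.237, 1.558, 0.237]
force: [-0.4, -0.3, -0.7]
opening: 0.249
```

Request:
apply_moves([
  [[0, 0, 0], [0.002, 0, 0], 1],
  [[0, 0, 0], [0.002, 0, 0], 1],
  [[0, 0, 0], [0.002, 0, 0], 1],
  [[0, 0, 0], [0.001, 0, 0], 1],
  [[0, 0, 0], [0, 0, 0], 1],
  [[0, 0, 0], [0, 0, 0], 1],
])

```text
time_s: 16.6
tcp_pos: [0.536, 0.1102, 0.1079]
tool_rot: [-0.237, 1.557, 0.237]
force: [-0.9, 0.5, 2.4]
opening: 0.249
```

Contact began at the 24 mm shoulder, where the TCP was expected at about 0.110. I'll press on to the same 5–6 N.

Request:
apply_moves([
  [[0, 0, 0], [0.001, 0, 0], 1],
  [[0, 0, 0], [0.001, 0, 0], 1],
  [[0, 0, 0], [0.001, 0, 0], 1],
  [[0, 0, 0], [0, 0, 0], 1],
  [[0, 0, 0], [0, 0, 0], 1],
])

```text
time_s: 17.1
tcp_pos: [0.536, 0.1102, 0.1048]
tool_rot: [-0.237, 1.557, 0.237]
force: [-0.7, -0.7, 4.8]
opening: 0.247
```

Run:
```python
from h import *
s=state();print(s['tcp_pos'],s['force'],s['time_s'])
cap('wrist','w15');cap('scene','s15')
i=np.hstack([cv2.resize(cv2.imread('pics/w15.png')[190:340,230:410],(480,400)),cv2.resize(cv2.imread('pics/s15.png')[153:253,340:420],(320,400))]);cv2.imwrite('pics/c10.png',np.clip(i*1.4,0,255).astype('uint8'))
```

```text
[0.53604474 0.11021081 0.10479038] [-0.74133745 -0.72662475  4.77369749] 17.1
```

View pics/c10.png

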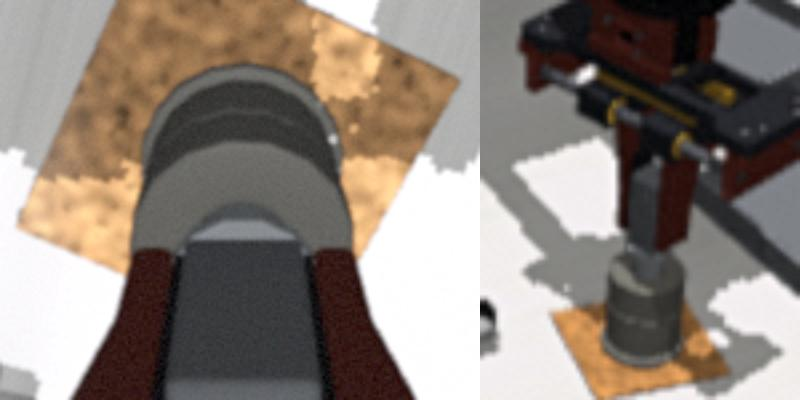

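Request:
apply_moves([
  [[0, 0, 0], [-0.005, 0, 0], 1],
  [[0, 0, 0], [-0.01, 0, 0], 1],
  [[0, 0, 0], [-0.015, 0, 0], 1],
  [[0, 0, 0], [-0.02, 0, 0], 1],
  [[0, 0, 0], [-0.024, 0, 0], 1],
  [[0, 0, 0], [0, 0, 0], 1],
  [[0, 0, 0], [0, 0, 0], 1],
])

```text
time_s: 17.9
tcp_pos: [0.5359, 0.1102, 0.1788]
tool_rot: [-0.237, 1.557, 0.237]
force: [-0.5, -0.2, -1.3]
opening: 0.252
```

Request:
apply_moves([
  [[0, 0, 0], [0, -0.02, -0.013], 1],
  [[0, 0, 0], [0, -0.035, -0.022], 1],
  [[0, 0, 0], [0, -0.035, -0.022], 1],
  [[0, 0, 0], [0, -0.035, -0.022], 1],
  [[0, 0, 0], [0, -0.035, -0.022], 1],
  [[0, 0, 0], [0, -0.0255, -0.0144], 1],
  [[0, 0, 0], [0, 0, 0], 1],
  [[0, 0, 0], [0, 0, 0], 1],
  [[0, 0, 0], [0, 0, 0], 1],
  [[0, 0, 0], [0, 0, 0], 1],
])

```text
time_s: 18.9
tcp_pos: [0.4808, -0.1001, 0.1783]
tool_rot: [-0.238, 1.558, 0.239]
force: [-0.5, 0.1, -1.1]
opening: 0.247
```

Run:
```python
from h import *
np.set_printoptions(precision=4,suppress=True)
s=state();R=Ro.from_rotvec(s['tool_rot']).as_matrix();p=s['tcp_pos'];print(p,s['force'],s['time_s'])
c=cap('wrist','w16');cap('scene','s16')
crop('w16',220,140,200,150,4,'c8',1.3)
print('to seated',R.T@(np.array([.4809,-.1013,p[2]])-p))
```

```text
[ 0.4808 -0.1001  0.1783] [-0.4569  0.1363 -1.0715] 18.9
to seated [-0.     -0.0012 -0.0003]
```

View pics/c8.png

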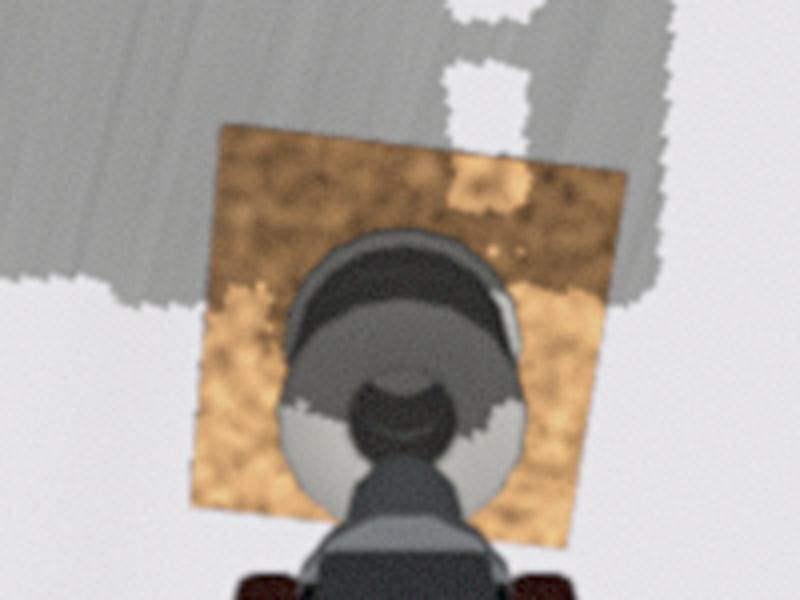

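Request:
apply_moves([
  [[0, 0, 0], [0, -0.0012, -0.0003], 1],
  [[0, 0, 0], [0.015, 0, 0], 1],
  [[0, 0, 0], [0.015, 0, 0], 1],
  [[0, 0, 0], [0.01, 0, 0], 1],
  [[0, 0, 0], [0, 0, 0], 1],
  [[0, 0, 0], [0, 0, 0], 1],
  [[0, 0, 0], [0, 0, 0], 1],
])

```text
time_s: 19.7
tcp_pos: [0.4815, -0.1026, 0.1392]
tool_rot: [-0.238, 1.557, 0.237]
force: [0.1, -0.2, -1.1]
opening: 0.252
```

Run:
```python
from h import *
np.set_printoptions(precision=4,suppress=True)
s=state();R=Ro.from_rotvec(s['tool_rot']).as_matrix();p=s['tcp_pos'];print(p,s['force'],s['time_s'])
c=cap('wrist','w17')
crop('w17',220,200,200,150,4,'c8',1.5)
print('to seated',R.T@(np.array([.4809,-.1013,p[2]])-p))
```

```text
[ 0.4815 -0.1026  0.1392] [ 0.1298 -0.2075 -1.1456] 19.7
to seated [-0.      0.0014 -0.0002]
```

View pics/c8.png

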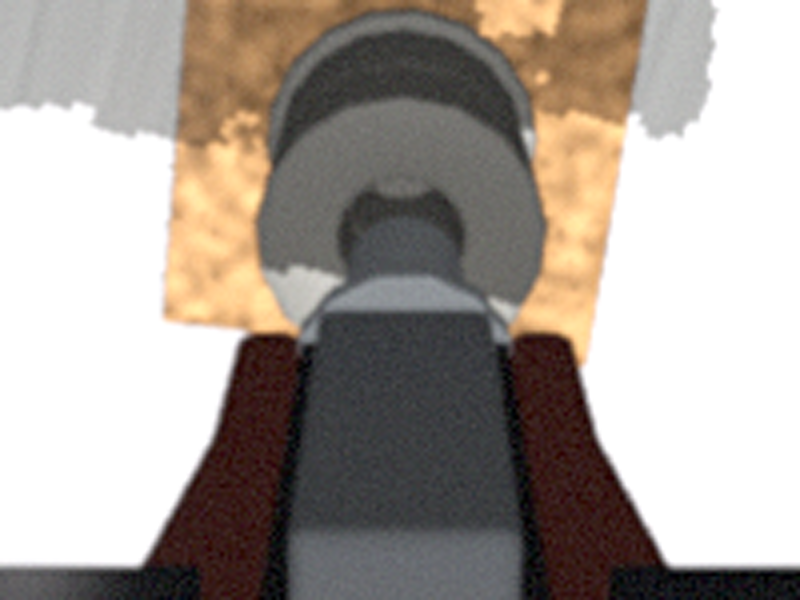

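Request:
apply_moves([
  [[0, 0, 0], [0, 0.0013, 0], 1],
  [[0, 0, 0], [0, 0, 0], 1],
  [[0, 0, 0], [0.004, 0, 0], 1],
  [[0, 0, 0], [0.003, 0, 0], 1],
  [[0, 0, 0], [0.003, 0, 0], 1],
  [[0, 0, 0], [0, 0, 0], 1],
  [[0, 0, 0], [0, 0, 0], 1],
])

```text
time_s: 20.45
tcp_pos: [0.4805, -0.1012, 0.1285]
tool_rot: [-0.237, 1.558, 0.237]
force: [0.1, 0.2, 0.5]
opening: 0.248
```

Request:
apply_moves([
  [[0, 0, 0], [0.005, 0, 0], 1],
  [[0, 0, 0], [0.005, 0, 0], 1],
  [[0, 0, 0], [0.005, 0, 0], 1],
  [[0, 0, 0], [0, 0, 0], 1],
])

```text
time_s: 20.85
tcp_pos: [0.48, -0.1011, 0.1128]
tool_rot: [-0.237, 1.559, 0.238]
force: [-0.3, -0.4, -1.2]
opening: 0.247
```

Request:
apply_moves([
  [[0, 0, 0], [0.005, 0, 0], 1],
  [[0, 0, 0], [0.005, 0, 0], 1],
  [[0, 0, 0], [0.004, 0, 0], 1],
  [[0, 0, 0], [0.003, 0, 0], 1],
  [[0, 0, 0], [0, 0, 0], 1],
  [[0, 0, 0], [0, 0, 0], 1],
])

```text
time_s: 21.45
tcp_pos: [0.4806, -0.1012, 0.0966]
tool_rot: [-0.237, 1.558, 0.237]
force: [-0.0, 0.8, -1.1]
opening: 0.245
```

Request:
apply_moves([
  [[0, 0, 0], [0.002, 0, 0], 1],
  [[0, 0, 0], [0.002, 0, 0], 1],
  [[0, 0, 0], [0.002, 0, 0], 1],
  [[0, 0, 0], [0, 0, 0], 1],
  [[0, 0, 0], [0, 0, 0], 1],
])

```text
time_s: 21.95
tcp_pos: [0.4809, -0.1014, 0.0909]
tool_rot: [-0.237, 1.557, 0.237]
force: [-0.3, -1.2, 2.8]
opening: 0.247
```

Request:
apply_moves([
  [[0, 0, 0], [-0.0025, 0, 0], 1],
  [[0, 0, 0], [0, 0, 0], 1],
  [[0, 0, 0], [0, 0, 0], 1],
])

```text
time_s: 22.25
tcp_pos: [0.4809, -0.1013, 0.0933]
tool_rot: [-0.237, 1.557, 0.237]
force: [0.1, -0.7, 1.3]
opening: 0.25
```

Request:
apply_moves([
  [[0, 0, 0], [0, 0, 0], 0],
  [[0, 0, 0], [0, 0, 0], 0],
  [[0, 0, 0], [0, 0, 0], 0],
  [[0, 0, 0], [0, 0, 0], 0],
  [[0, 0, 0], [0, 0, 0], 0],
  [[0, 0, 0], [0, 0, 0], 0],
])

```text
time_s: 22.85
tcp_pos: [0.4805, -0.1012, 0.0931]
tool_rot: [-0.237, 1.558, 0.237]
force: [-0.4, 0.5, 0.2]
opening: 0.756
```

Request:
apply_moves([
  [[0, 0, 0], [-0.02, 0, 0], 0],
  [[0, 0, 0], [-0.03, 0, 0], 0],
  [[0, 0, 0], [-0.035, 0, 0], 0],
  [[0, 0, 0], [-0.035, 0, 0], 0],
  [[0, 0, 0], [-0.02, 0, 0], 0],
  [[0, 0, 0], [0, 0, 0], 0],
  [[0, 0, 0], [0, 0, 0], 0],
])

```text
time_s: 23.55
tcp_pos: [0.4804, -0.1012, 0.2329]
tool_rot: [-0.237, 1.558, 0.237]
force: [0.1, -0.2, 0.0]
opening: 0.999
```

Run:
```python
from h import *
np.set_printoptions(precision=4,suppress=True)
s=state();R=Ro.from_rotvec(s['tool_rot']).as_matrix();p=s['tcp_pos'];print(p,s['force'],s['time_s'],s['opening'])
c=cap('wrist','w18');cap('scene','s18')
i=np.hstack([cv2.resize(cv2.imread('pics/w18.png')[140:290,230:410],(480,400)),cv2.resize(cv2.imread('pics/s18.png')[173:273,253:333],(320,400))]);cv2.imwrite('pics/c10.png',np.clip(i*1.4,0,255).astype('uint8'))
print('to left',R.T@(np.array([.5356,.1098,p[2]])-p))
```

```text
[ 0.4804 -0.1012  0.2329] [ 0.103 -0.238  0.02 ] 23.55 0.9989265017373739
to left [-0.      0.185   0.1154]
```

View pics/c10.png

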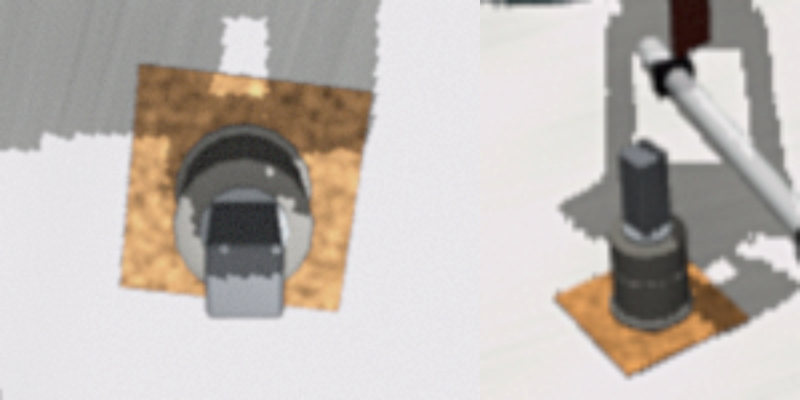

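Request:
apply_moves([
  [[0, 0, 0], [0, 0.02, 0.013], 0],
  [[0, 0, 0], [0, 0.035, 0.022], 0],
  [[0, 0, 0], [0, 0.035, 0.022], 0],
  [[0, 0, 0], [0, 0.035, 0.022], 0],
  [[0, 0, 0], [0, 0.035, 0.022], 0],
  [[0, 0, 0], [0, 0.025, 0.0144], 0],
  [[0, 0, 0], [0, 0, 0], 0],
  [[0, 0, 0], [0, 0, 0], 0],
  [[0, 0, 0], [0, 0, 0], 0],
  [[0, 0, 0], [0, 0, 0], 0],
])

```text
time_s: 24.65
tcp_pos: [0.5353, 0.1085, 0.2327]
tool_rot: [-0.236, 1.559, 0.236]
force: [-0.5, 0.3, 0.4]
opening: 1.0
```

Run:
```python
from h import *
np.set_printoptions(precision=4,suppress=True)
s=state();R=Ro.from_rotvec(s['tool_rot']).as_matrix();p=s['tcp_pos'];print(p,s['force'],s['time_s'],s['opening'])
c=cap('wrist','w19')
crop('w19',240,140,160,140,4,'c3',1.3)
print('to left',R.T@(np.array([.5356,.1098,p[2]])-p))
```

```text
[0.5353 0.1085 0.2327] [-0.5118  0.3496  0.4035] 24.65 1.0002808847259892
to left [-0.      0.0011  0.0007]
```

View pics/c3.png

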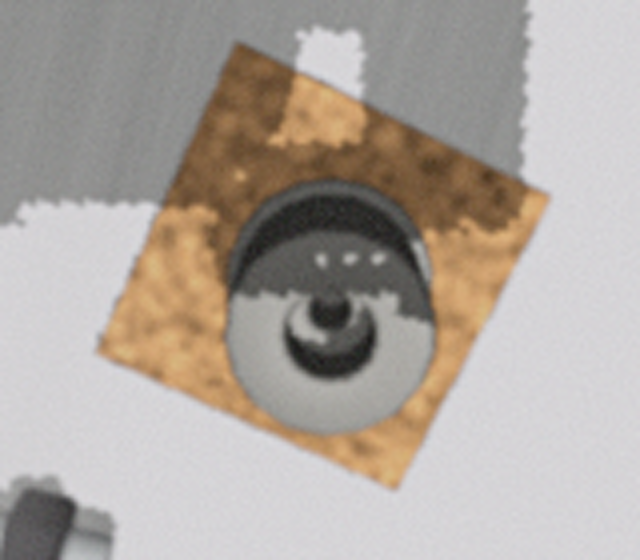

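View pics/w19.png

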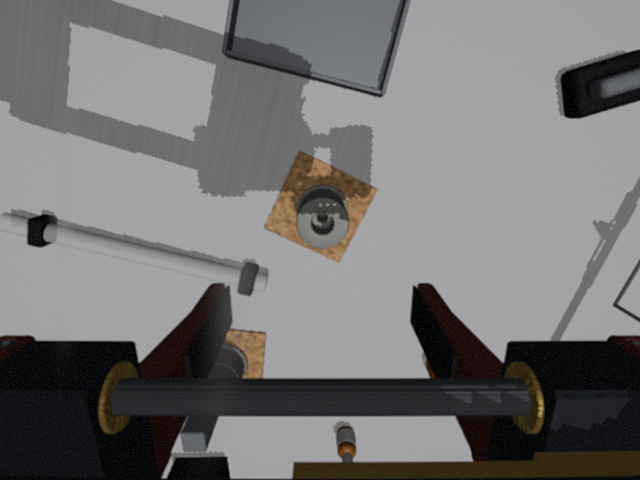

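Request:
apply_moves([
  [[0, 0, 0], [0.02, 0.001, 0.0005], 0],
  [[0, 0, 0], [0.04, 0, 0], 0],
  [[0, 0, 0], [0.04, 0, 0], 0],
  [[0, 0, 0], [0.035, 0, 0], 0],
  [[0, 0, 0], [0.025, 0, 0], 0],
  [[0, 0, 0], [0.02, 0, 0], 0],
  [[0, 0, 0], [0.0155, 0, 0], 0],
  [[0, 0, 0], [0, 0, 0], 0],
  [[0, 0, 0], [0, 0, 0], 0],
  [[0, 0, 0], [0, 0, 0], 0],
])

```text
time_s: 25.7
tcp_pos: [0.5367, 0.1105, 0.0387]
tool_rot: [-0.237, 1.556, 0.237]
force: [0.1, 0.5, 0.4]
opening: 1.002
```

Request:
apply_moves([
  [[0, 0, 0], [0, 0, 0], 1],
  [[0, 0, 0], [0, 0, 0], 1],
  [[0, 0, 0], [0, 0, 0], 1],
  [[0, 0, 0], [0, 0, 0], 1],
  [[0, 0, 0], [0, 0, 0], 1],
  [[0, 0, 0], [0, 0, 0], 1],
  [[0, 0, 0], [0, 0, 0], 1],
  [[0, 0, 0], [0, 0, 0], 1],
])

```text
time_s: 26.5
tcp_pos: [0.5359, 0.1108, 0.0377]
tool_rot: [-0.237, 1.558, 0.237]
force: [-1.0, 1.0, 2.4]
opening: 0.546
```

Run:
```python
from h import *
np.set_printoptions(precision=4,suppress=True)
s=state();R=Ro.from_rotvec(s['tool_rot']).as_matrix();p=s['tcp_pos'];print(p,s['force'],s['time_s'],s['opening'])
c=load('w19')
# tray: dark outline corners refined from top image
T=load('top0');g=cv2.cvtColor(T['image'],cv2.COLOR_RGB2GRAY)[205:290,150:235]
m=(g<92).astype('uint8');m=cv2.morphologyEx(m,cv2.MORPH_CLOSE,np.ones((5,5)))
k=max(cv2.findContours(m,0,1)[0],key=cv2.contourArea);k=k.reshape(-1,2)+[150,205];print(cv2.contourArea(k),cv2.minAreaRect(k))
box=cv2.boxPoints(cv2.minAreaRect(k.astype(np.float32)))
P=onz(T,box,.025);print(P,P.mean(0),np.linalg.norm(P[1]-P[0]),np.linalg.norm(P[2]-P[1]))
print('delta',R.T@(np.array([*P.mean(0)[:2],p[2]])-p))
```

```text
[0.5359 0.1108 0.0377] [-1.0113  0.966   2.3866] 26.5 0.5458552587736764
7056.0 ((192.0, 247.0), (84.0, 84.0), 90.0)
[[0.5945 0.4182 0.025 ]
 [0.5934 0.1907 0.025 ]
 [0.3701 0.1872 0.025 ]
 [0.3699 0.411  0.025 ]] [0.482  0.3018 0.025 ] 0.22744585105678367 0.2233122438806267
delta [-0.      0.1983  0.0054]
```

Request:
apply_moves([
  [[0, 0, 0], [0, 0, 0], 1],
  [[0, 0, 0], [0, 0, 0], 1],
  [[0, 0, 0], [-0.005, 0, 0], 1],
  [[0, 0, 0], [-0.015, 0, 0], 1],
  [[0, 0, 0], [-0.025, 0, 0], 1],
  [[0, 0, 0], [-0.025, 0, 0], 1],
  [[0, 0, 0], [0, 0, 0], 1],
  [[0, 0, 0], [0, 0, 0], 1],
])

```text
time_s: 27.3
tcp_pos: [0.536, 0.1108, 0.1077]
tool_rot: [-0.237, 1.557, 0.237]
force: [0.2, -0.9, -2.0]
opening: 0.548
```

Run:
```python
from h import *
np.set_printoptions(precision=4,suppress=True)
s=state();R=Ro.from_rotvec(s['tool_rot']).as_matrix();p=s['tcp_pos'];print(p,s['force'],s['time_s'],s['opening'])
c=cap('wrist','w20');cap('scene','s20')
print('tray',R.T@(np.array([.4772,.2977,p[2]])-p))
```

```text
[0.536  0.1108 0.1077] [ 0.1639 -0.8926 -1.9968] 27.3 0.5483358583761175
tray [-0.0001  0.1959 -0.0005]
```

View pics/w20.png

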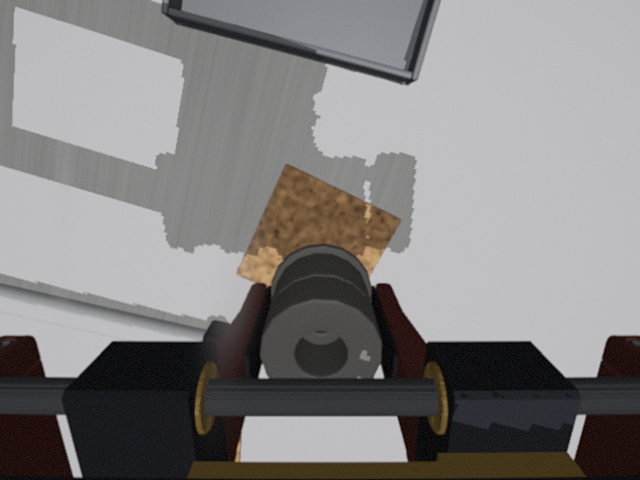

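View pics/s20.png

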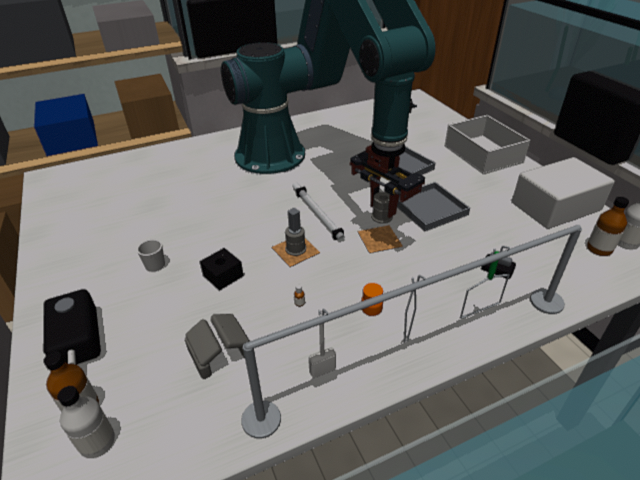

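Request:
apply_moves([
  [[0, 0, 0], [0, 0.018, 0], 1],
  [[0, 0, 0], [0, 0.03, 0], 1],
  [[0, 0, 0], [0, 0.035, 0], 1],
  [[0, 0, 0], [0, 0.035, 0], 1],
  [[0, 0, 0], [0, 0.035, 0], 1],
  [[0, 0, 0], [0, 0.028, 0], 1],
  [[0, 0, 0], [0, 0.015, 0], 1],
  [[0, 0, 0], [0, 0, 0], 1],
  [[0, 0, 0], [0, 0, 0], 1],
  [[0, 0, 0], [0, 0, 0], 1],
])

```text
time_s: 28.4
tcp_pos: [0.4778, 0.2967, 0.1073]
tool_rot: [-0.237, 1.558, 0.236]
force: [0.7, 0.2, -2.2]
opening: 0.548
```

Run:
```python
from h import *
np.set_printoptions(precision=4,suppress=True)
s=state();R=Ro.from_rotvec(s['tool_rot']).as_matrix();p=s['tcp_pos'];print(p,s['force'],s['time_s'],s['opening'])
cap('wrist','w21');cap('scene','s21');cap('top','t21')
u=proj(load('s21'),[p[0],p[1],.07])[0].astype(int)
i=np.hstack([cv2.resize(cv2.imread('pics/w21.png'),(480,360)),cv2.resize(cv2.imread('pics/s21.png')[u[1]-50:u[1]+70,u[0]-50:u[0]+57],(320,360))]);cv2.imwrite('pics/c11.png',np.clip(i*1.4,0,255).astype('uint8'))
```

```text
[0.4778 0.2967 0.1073] [ 0.6743  0.246  -2.2275] 28.4 0.547845756962609
```

View pics/c11.png

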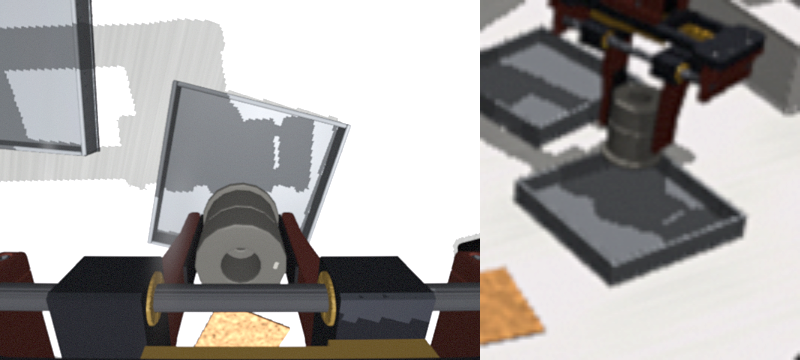

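Run:
```python
from h import *
np.set_printoptions(precision=4,suppress=True)
c=load('w21')
P=onz(c,np.array([(175,82),(348,126),(150,241)])*4/3.,.025);print(P,np.linalg.norm(P[0]-P[1]),np.linalg.norm(P[0]-P[2]))
print('centre',(P[1]+P[2])/2)
```

```text
[[0.4006 0.3696 0.025 ]
 [0.5446 0.3785 0.025 ]
 [0.4103 0.2253 0.025 ]] 0.14428904475154955 0.14460731898974716
centre [0.4774 0.3019 0.025 ]
```

Request:
apply_moves([
  [[0, 0, 0], [0.015, 0.002, 0], 1],
  [[0, 0, 0], [0.02, 0, 0], 1],
  [[0, 0, 0], [0.015, 0, 0], 1],
  [[0, 0, 0], [0.01, 0, 0], 1],
  [[0, 0, 0], [0.005, 0, 0], 1],
  [[0, 0, 0], [0.002, 0, 0], 1],
  [[0, 0, 0], [0, 0, 0], 1],
  [[0, 0, 0], [0, 0, 0], 1],
])

```text
time_s: 29.35
tcp_pos: [0.4775, 0.3, 0.0412]
tool_rot: [-0.237, 1.557, 0.237]
force: [0.3, 0.0, -2.6]
opening: 0.552
```

Request:
apply_moves([
  [[0, 0, 0], [0.001, 0, 0], 1],
  [[0, 0, 0], [0.0005, 0, 0], 1],
  [[0, 0, 0], [0, 0, 0], 1],
  [[0, 0, 0], [0, 0, 0], 1],
])

```text
time_s: 29.75
tcp_pos: [0.477, 0.2999, 0.0392]
tool_rot: [-0.237, 1.558, 0.237]
force: [0.9, 1.1, -1.5]
opening: 0.547
```

Request:
apply_moves([
  [[0, 0, 0], [0.0005, 0, 0], 1],
  [[0, 0, 0], [0.0005, 0, 0], 1],
  [[0, 0, 0], [0, 0, 0], 1],
  [[0, 0, 0], [0, 0, 0], 1],
])

```text
time_s: 30.15
tcp_pos: [0.4769, 0.2998, 0.0381]
tool_rot: [-0.237, 1.558, 0.237]
force: [-0.2, -0.0, -2.8]
opening: 0.549
```

Request:
apply_moves([
  [[0, 0, 0], [0.0005, 0, 0], 1],
  [[0, 0, 0], [0, 0, 0], 1],
  [[0, 0, 0], [0, 0, 0], 1],
])

```text
time_s: 30.45
tcp_pos: [0.477, 0.2998, 0.0377]
tool_rot: [-0.237, 1.558, 0.237]
force: [-0.7, 0.2, -0.5]
opening: 0.547
```

Request:
apply_moves([
  [[0, 0, 0], [0.0004, 0, 0], 1],
  [[0, 0, 0], [0, 0, 0], 1],
  [[0, 0, 0], [0, 0, 0], 1],
])

```text
time_s: 30.75
tcp_pos: [0.477, 0.2999, 0.0377]
tool_rot: [-0.237, 1.558, 0.237]
force: [-1.7, -1.0, 6.1]
opening: 0.549
```

Request:
apply_moves([
  [[0, 0, 0], [-0.0003, 0, 0], 1],
  [[0, 0, 0], [0, 0, 0], 1],
  [[0, 0, 0], [0, 0, 0], 0.2],
  [[0, 0, 0], [0, 0, 0], 0.2],
  [[0, 0, 0], [0, 0, 0], 0.2],
  [[0, 0, 0], [0, 0, 0], 0.2],
  [[0, 0, 0], [0, 0, 0], 0.2],
])

```text
time_s: 31.45
tcp_pos: [0.477, 0.2998, 0.0375]
tool_rot: [-0.237, 1.558, 0.237]
force: [-0.0, 0.8, -1.0]
opening: 0.8
```

Request:
apply_moves([
  [[0, 0, 0], [-0.015, 0, 0], 0.2],
  [[0, 0, 0], [-0.03, 0, 0], 0.2],
  [[0, 0, 0], [-0.035, 0, 0], 0.2],
  [[0, 0, 0], [-0.035, 0, 0], 0.2],
  [[0, 0, 0], [-0.035, 0, 0], 0.2],
  [[0, 0, 0], [-0.03, 0, 0], 0.2],
  [[0, 0, 0], [0, 0, 0], 0.2],
  [[0, 0, 0], [0, 0, 0], 0.2],
  [[0, 0, 0], [0, 0, 0], 0.2],
])

```text
time_s: 32.35
tcp_pos: [0.476, 0.2994, 0.2162]
tool_rot: [-0.238, 1.56, 0.237]
force: [0.0, -0.4, -0.8]
opening: 0.796
```

Run:
```python
from h import *
s=state();print(s['tcp_pos'],s['force'],s['time_s'],s['opening'])
cap('wrist','w22');cap('scene','s22');cap('top','t22')
```

```text
[0.47601381 0.2993873  0.21620732] [ 0.02431832 -0.42201825 -0.75928546] 32.35 0.7961694964427382
```

View pics/w22.png

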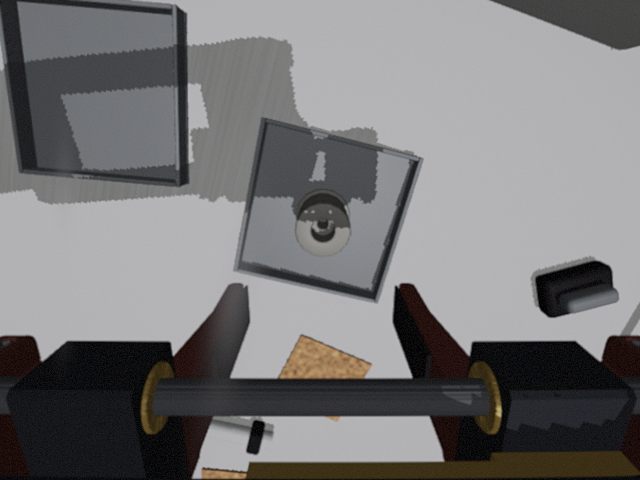

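View pics/s22.png

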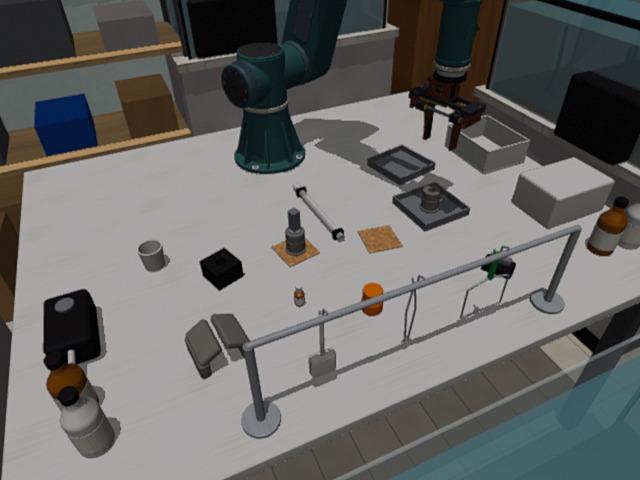

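View pics/t22.png

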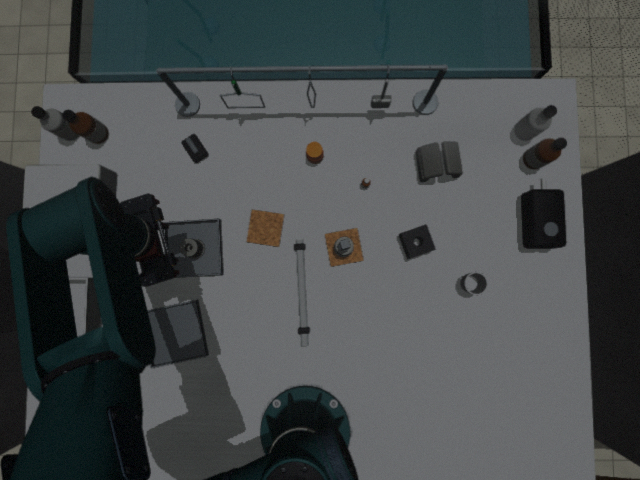

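The gauge is upright in the right cave at scene (294,232). The narrow cave stands upright in the far tray at scene (431,198). Everything else sits where it did at the start, and the gripper is clear.

Run:
```python
from h import *
crop('s22',253,183,100,100,5,'c12',1.4)
a=cv2.imread('pics/scene0.png').astype(int);b=cv2.imread('pics/s22.png').astype(int)
for n,(x,y) in dict(jar=(372,298),vial=(299,296),cup=(151,256),tube=(320,212),arch=(215,345),scraper=(500,265)).items():
    print(n,np.abs(a-b)[y-20:y+20,x-20:x+20].mean().round(1))
print(r.finish_job())
```

```text
jar 2.8
vial 3.4
cup 2.9
tube 3.7
arch 2.0
scraper 2.6
the job is handed in; nothing more can be done
None
```

View pics/c12.png

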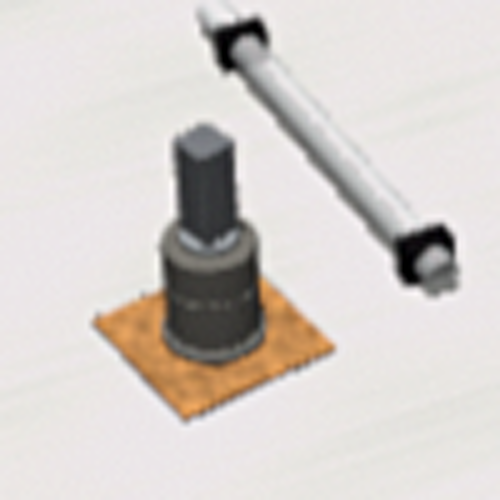

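The job is done and handed in at about 32 s of the 72 s allowed; no verdict was reported.

- **Gauge trials:** I tried the gauge in the right cave first, then the left, pressing to a reading of about 5 N in each. In the right cave it went down to its collar. In the left cave it stopped at the shoulder about 24 mm down.
- **Gauge:** I put it back in the right cave, pressed lightly to the collar and let it go. That cave is still upright on its mat.
- **Narrow cave:** I set it upright near the middle of the far grey tray. The wrist force read about 6 N at touchdown, so I backed off 0.3 mm before releasing.

**Last checks:** The final pictures show the gauge seated with its collar on the rim, and the narrow cave upright in the tray. Comparing the first and last scene pictures showed no change in the jar, vial, arch, feeding tube, scraper or cup beyond image noise.

**Disagreements:**
- The top and scene cameras differed by about 4 mm, so I positioned everything by the wrist camera.
- Rim heights measured from two views came out 3–6 mm off the stated 64 mm.
- The colour mask for the tray failed. I used hand-picked corners instead, which two views put within about 4 mm of each other.

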